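# Put the salad topping pots away on the hanging rail

### The job

Put the salad topping pots away: lift the ladle out of the green-lidded pot and leave it in the white washing-up tub, and press every pot's lid down until it snaps shut. Hang each pot by its hook on the upper rail of the stand, fronts towards the robot, and slide the pots along towards the wire-shelf end until every one of them is completely past the red band. The pots are full, so keep them upright, and leave the flask, the glass and the pill organiser where they are.

Things in the scene. Friction and masses are not known exactly. Their poses are not given: they have to be found in the camera images.
- stand: fixed rail stand of steel tube. Origin on the table below the rail's middle; +y along the rail to the wire-shelf end, -x towards the robot. Rail: 12 mm bar, axis at x 0, z 215 mm, y -210 to 210, a 14 mm end post at each end (the -y one ends at rail height). Lower 10 mm bar at x -6, z 125 mm: hung pots' backs rest on it, leaning 0.1 rad, undersides near z 115 mm
- shelf_edge (a point): middle of the open edge of the stand's wire shelf (bars, two spice jars on it) at stand x -5, y 74, z 302 mm (underside): the shelf covers y 74 to 218, x -70 to 60 mm, so nothing can be hung there from above; its rear post stands at x 50, y 85 mm. Axes as the stand's. Between the -y end post and the red band the rail is free from above
- mark (a point): centre of the 10 mm wide red band round the rail, on the rail's axis, at stand y -10 mm; axes as the stand's. Three pots fit side by side between band and shelf-end post. A hung pot slides when pushed on its side wall near the hook with 1 to 4 N, pushing those before it along
- ladle: steel ladle, 60 g: flat-bottomed cup 40 mm across, 28 mm high, and an upright handle 8 (x) x 12 (y) mm, axis at x -20 mm, up to z 135 mm. Origin: centre of the cup's underside. It stands in the green-lidded pot, handle to the pot's front and 50 mm above the rim, so that lid cannot shut
- tub: white washing-up tub, open, loose, 170 (x) x 120 (y) x 65 mm high, walls 4 mm, floor 4 mm, 0.35 kg. Origin: centre of its underside
- flask: dark blue steel flask, 72 mm across, 200 mm high, bystander. Origin: centre of its underside
- tumbler: clear drinking glass, 68 mm across, 90 mm high, bystander. Origin: centre of its underside
- organiser: white pill organiser with four coloured covers, 45 x 130 x 26 mm, bystander. Origin: centre of its underside
- pot_a: topping pot with a green lid, gherkin cubes inside: blue box 76 (x) x 62 (y) x 88 mm high, 3 mm walls, 0.15 to 0.25 kg. Origin: centre of its underside; z up, -x its front, +x its back with the hook. Hold it, lid shut, by the two 62 mm side walls just under the rim; the lid, 58 mm wide, is narrower. Always present
- pot_b: topping pot with a purple lid, carrot sticks inside: blue box 76 (x) x 62 (y) x 88 mm high, 3 mm walls, 0.15 to 0.25 kg. Origin: centre of its underside; z up, -x its front, +x its back with the hook. Hold it, lid shut, by the two 62 mm side walls just under the rim; the lid, 58 mm wide, is narrower. May be absent
- pot_c: topping pot with a teal lid, cucumber cubes inside: blue box 76 (x) x 62 (y) x 88 mm high, 3 mm walls, 0.15 to 0.25 kg. Origin: centre of its underside; z up, -x its front, +x its back with the hook. Hold it, lid shut, by the two 62 mm side walls just under the rim; the lid, 58 mm wide, is narrower. May be absent
- pot_a_hook (a point): where the rail's axis lies when pot_a hangs: pot x 58, y 0, z 100 mm; axes as the pot's. The hook is a 4 mm steel strap 46 mm wide (y) behind the pot: upright at x 38 to 42 mm, crown at z 106 to 110, lip at x 64 to 68 down to z 88 mm; its 22 mm throat opens downward. Pot lifted over the rail from the robot side, then lowered
- lid_a (a joint): lid of pot_a, rad: 0 shut, positive open. Hinge along the pot's y at x 30, z 90 mm; the plate reaches 72 mm forward (top face z 91 mm shut). Starts standing open at 1.4 to 1.7 (stop at 1.78), clear above the hook; swings easily down to 0.09, where a spring catch in the front wall resists; some 5 N at 50 mm from the hinge snaps it past: then below 0.02 and it holds. Unsnapped it springs up
- pot_b_hook (a point): where the rail's axis lies when pot_b hangs: pot x 58, y 0, z 100 mm; axes as the pot's. The hook is a 4 mm steel strap 46 mm wide (y) behind the pot: upright at x 38 to 42 mm, crown at z 106 to 110, lip at x 64 to 68 down to z 88 mm; its 22 mm throat opens downward. Pot lifted over the rail from the robot side, then lowered
- lid_b (a joint): lid of pot_b, rad: 0 shut, positive open. Hinge along the pot's y at x 30, z 90 mm; the plate reaches 72 mm forward (top face z 91 mm shut). Starts standing open at 1.4 to 1.7 (stop at 1.78), clear above the hook; swings easily down to 0.09, where a spring catch in the front wall resists; some 5 N at 50 mm from the hinge snaps it past: then below 0.02 and it holds. Unsnapped it springs up
- pot_c_hook (a point): where the rail's axis lies when pot_c hangs: pot x 58, y 0, z 100 mm; axes as the pot's. The hook is a 4 mm steel strap 46 mm wide (y) behind the pot: upright at x 38 to 42 mm, crown at z 106 to 110, lip at x 64 to 68 down to z 88 mm; its 22 mm throat opens downward. Pot lifted over the rail from the robot side, then lowered
- lid_c (a joint): lid of pot_c, rad: 0 shut, positive open. Hinge along the pot's y at x 30, z 90 mm; the plate reaches 72 mm forward (top face z 91 mm shut). Starts standing open at 1.4 to 1.7 (stop at 1.78), clear above the hook; swings easily down to 0.09, where a spring catch in the front wall resists; some 5 N at 50 mm from the hinge snaps it past: then below 0.02 and it holds. Unsnapped it springs up

How it is judged (in metres and radians):
At the end, for the whole second after the job is handed in: Each pot hangs upright (0.22 rad) and still on the robot's side of the rail, hook point within 14 mm across and 10 mm in height of its axis and over 28 mm past the band centre towards the shelf end; lids snapped shut (below 0.05 rad); ladle at rest in the tub, cup within its walls and below 55 mm (x of pot_a_hook in the frame of mark between -0.014 and 0.014 m and z of pot_a_hook in the frame of mark between -0.01 and 0.01 m and x of each of pot_a, pot_b, pot_c in the frame of mark below -0.02 m and y of each of pot_a_hook, pot_b_hook, pot_c_hook in the frame of mark above 0.028 m and angle between each of pot_a, pot_b, pot_c's own z axis and vertical below 0.22 rad and linear speed of each of pot_a, pot_b, pot_c, ladle below 0.02 m/s and value of joint each of lid_a, lid_b, lid_c below 0.05 rad and x of pot_b_hook in the frame of mark between -0.014 and 0.014 m and z of pot_b_hook in the frame of mark between -0.01 and 0.01 m and x of pot_c_hook in the frame of mark between -0.014 and 0.014 m and z of pot_c_hook in the frame of mark between -0.01 and 0.01 m and x of ladle in the frame of tub between -0.083 and 0.083 m and y of ladle in the frame of tub between -0.058 and 0.058 m and z of ladle in the frame of tub below 0.055 m); the robot touches nothing.
It fails at once if the flask, the tumbler or the pill organiser is shifted by more than 30 mm (distance of any of flask, tumbler, organiser from where it was at the start of the episode above 0.03 m).
It fails at once if a pot is tipped by more than 45 degrees (angle between any of pot_a, pot_b, pot_c's own z axis and vertical above 0.785 rad).
Of pot_b, pot_c only 1 to 2 are there at a start; the rules pass over those that are not, and their reading is None.
At some moment in a run one of pot_a, pot_b, pot_c may be knocked a few centimetres aside while the robot is not near it.
It also fails if it takes over 210 s, if anything falls off the work surface, if the arm or the gripper's body presses on something with over 40 N, if the wrist force passes 120 N, or if a joint passes its speed limit or range.

### The arm

A 7-joint arm with a two-finger parallel gripper is mounted at the origin on the work surface. World frame = base frame: x ahead of the robot, y to its left, z up, the work surface at z = 0. Lengths are in m, angles in degrees, forces in N, time in s.
With the tool pointing down it reaches from about 0.425 to 0.925 m from the base axis. Payload 6.8 kg.
Tool frame: the origin (TCP) lies on the mounting face of the last link; the fingertips stand 173 mm ahead of it and the grasp point (between the pads) lies 155 mm ahead of it; z points along the fingers, y is the line along which they close (so a half turn about z gives the same grasp; the last joint's range is limited). The gripper opens to 85 mm and grips with 20 to 120 N. Pads are 22 mm wide; open, the fingers measure 114 mm over their backs; the gripper's body (76 mm by 85 mm) begins 54 mm behind the grasp point. The pads swing forward as they close: fully open they stand 13 mm farther back than shut.
Start: joints at [-74.49, 27.33, 1.283, 89.118, -0.659, 63.558, -4.761], TCP at [0.25, 0.627, 0.405] pointing down, gripper open.
Joint ranges: [-169.35, 169.35], [-19.33, 120.38], [-80.79, 83.38], [13.8, 139.57], [-78.32, 258.32], [9.67, 109.79], [-169.56, 169.56]. Speed limits (degrees/s): [136.94, 136.94, 180, 180, 180, 180, 180].

### API

Orientations are given as [roll, pitch, yaw] about the fixed x, y, z axes, in that order (R = Rz(yaw) Ry(pitch) Rx(roll)).
In Python, from workcell import ctrl, optics gives the robot as it stands.
- The arm moves only by the shell command python3 -m inch 'ROWS' [OPENING] [FORCE]. ROWS is a JSON object of lists of equal length, an entry for each row: "slide": the shift along the tool's x, y, z normalised to -1 to 1, where 1 is 0.3 m, a list of three; "delta_rot": the turn, a rotation vector about the tool's x, y, z normalised to -1 to 1, where 1 is 360 degrees, a list of three. In form: {"slide": [[tx, ty, tz], ...], "delta_rot": [[wx, wy, wz], ...]}. A call has exactly 8 rows; each row is the pose to reach, as a shift and turn from the pose commanded when the call began, along the tool's axes at that moment, turning the shorter way round; what a row does not reach only later rows make up. A row lasts 1/10 s, in which the tool goes at most 50 mm and 8.59 degrees, less where a joint would pass 70% of its speed; a pose out of reach is approached as far as the arm can. A call with a number of a shift or a turn outside -1 to 1 is refused whole. A call with a gripper value outside its range is refused whole. OPENING is the closure, from -1 (fully open) to 1 (shut), set as the call begins (- or left out, the last holds). The fingers move at their own pace and stop on an object; FORCE is the grip in N (left out, the last holds). Time passes only in rows, so rows that repeat a pose let the fingers close, or fill a call up. It gives the time, the measured TCP pose, the force, the opening and the grip force at its end, in the units of the state.
- ctrl.sense(): the state, without advancing time (a new reading comes with each control period).
- optics.camera(name): name is "scene" or "top" or "wrist"; returns a dict with "color" (480x640x3 uint8, red, green, blue), "depth" (480x640 float32, m along the optical axis (not along the pixel's ray), 0 where there is no reading), "camera_matrix" (3x3 intrinsics, pixels), "k1" (the pictures are not rectified: a ray, as slopes to the right and down, at radius r is drawn at 1 + k1 r^2 times it, then the intrinsics apply), "camera_from_world" (4x4, takes a point from world to camera coordinates). Camera axes: x right, y down, z forward; pixel columns grow to the right and rows downward; lengths in m; the calibration is good to about 2 mm. A picture is of the moment at which its call begins.
- ctrl.sign_off(): hands the job in; it is judged then, once.
The state is a dict: "time_s": time; "joint_pos": joint angles; "joint_vel": joint speeds; "joint_efforts": joint torques, N m; "position": TCP position; "ee_rot": TCP orientation; "force": force on the tool from outside, world axes, zero at the start; "wrist_torque": the same for the moment, N m; "gripper_width": opening from 0.0 (shut) to 1.0 (fully open); "finger_force": force on a finger pad.
Only numpy, scipy, OpenCV 4.12 (cv2) and the standard library are available. Lean on these libraries where they do the work, as an engineer would, in place of code of your own. Each camera call takes 0.05 s, during which the arm holds its last target. There are 200 camera calls.

## Working session

There is one attempt and no reset: what is moved stays moved. The work goes in short steps, Python scripts to look and compute and a shell command to move; the robot and the scene stay as the last step left them, time stands still between calls to the robot, and variables do not carry over. Pictures are saved under pics/ and viewed, at most 14 in all, crops included, and the job is handed in when it is done.

```bash
ls; mkdir -p pics; cat > h.py <<'E'
import numpy as np, cv2, pickle
from workcell import ctrl, optics
from scipy.spatial.transform import Rotation as R
def snap(name, fn):
    c=optics.camera(name); cv2.imwrite(f'pics/{fn}.png', c['color'][:,:,::-1]); pickle.dump(c,open(f'pics/{fn}.pkl','wb')); return c
def load(fn): return pickle.load(open(f'pics/{fn}.pkl','rb'))
def cloud(c):
    "world xyz per pixel from depth"
    K=c['camera_matrix']; h,w=c['depth'].shape
    u,v=np.meshgrid(np.arange(w),np.arange(h))
    xd=(u-K[0,2])/K[0,0]; yd=(v-K[1,2])/K[1,1]
    x,y=xd.copy(),yd.copy()
    for _ in range(8):
        f=1+c['k1']*(x*x+y*y); x,y=xd/f,yd/f
    d=c['depth']; P=np.stack([x*d,y*d,d,np.ones_like(d)],-1)
    W=P@np.linalg.inv(c['camera_from_world']).T
    W=W[...,:3]; W[d==0]=np.nan; return W
def st():
    s=ctrl.sense(); print({k:np.round(s[k],3).tolist() for k in ('time_s','position','ee_rot','force','gripper_width','finger_force','joint_pos')})
    return s
E
python3 - <<'E'
from h import *
st()
for n in('scene','top'): 
    c=snap(n,n+'0'); print(c['camera_from_world'].round(3).tolist(), c['depth'].min(),c['depth'].max(), c['k1'])
E
```

```text
pics
{'time_s': 0.0, 'position': [0.249, 0.627, 0.404], 'ee_rot': [-179.896, 0.006, 158.299], 'force': [-0.649, -0.364, 0.365], 'gripper_width': 1.003, 'finger_force': 0.0, 'joint_pos': [-74.49, 27.377, 1.279, 89.178, -0.66, 63.556, -4.761]}
[[-0.982, -0.187, 0.006, 0.565], [-0.121, 0.613, -0.781, 0.231], [0.142, -0.768, -0.625, 1.711], [0.0, 0.0, 0.0, 1.0]] 0.0 3.8602228 -0.14530523810099796
[[0.0, -1.0, -0.025, -0.019], [-0.994, 0.003, -0.113, 0.595], [0.113, 0.025, -0.993, 1.121], [0.0, 0.0, 0.0, 1.0]] 0.0 2.1272786 0.006819651429213643
```

View pics/scene0.png

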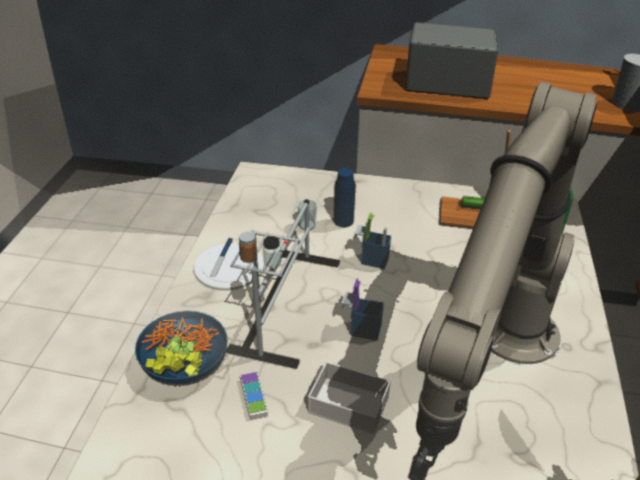

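View pics/top0.png

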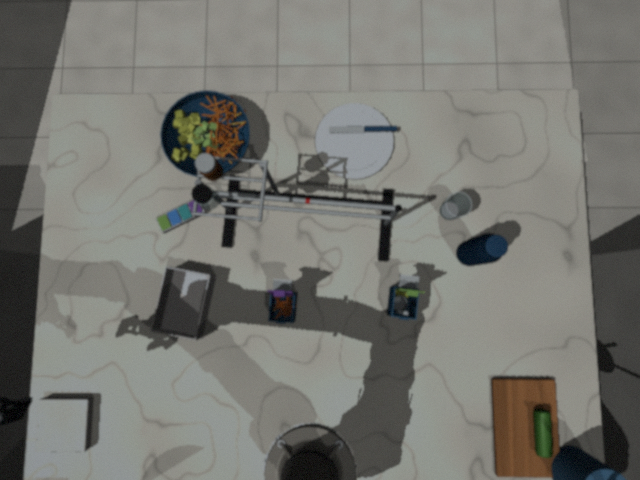

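The scene shows two pots: green-lidded at top (403,300) with the ladle, and purple-lidded at top (283,303). The rail is on row ~200 with its red band at (307,200), the tub at (185,298), the tumbler at (457,205), the flask at (483,250) and the organiser at (180,215). Next I'll measure positions.

```bash
python3 - <<'E'
from h import *
for n in('top0','scene0'):
    c=load(n); W=cloud(c); hsv=cv2.cvtColor(c['color'],cv2.COLOR_RGB2HSV); K=c['camera_matrix'];print(n,K[0,0])
    H,S,V=[hsv[...,i].astype(int) for i in range(3)]
    x,y,z=W[...,0],W[...,1],W[...,2]
    def rep(nm,m):
        p=W[m]
        if len(p)<3: print(nm,len(p));return
        print(nm,len(p),'min',np.nanpercentile(p,3,axis=0).round(3),'med',np.nanmedian(p,axis=0).round(3),'max',np.nanpercentile(p,97,axis=0).round(3))
    reg=lambda x0,x1,y0,y1,z0,z1:(x>x0)&(x<x1)&(y>y0)&(y<y1)&(z>z0)&(z<z1)
    big=reg(.3,1.1,-.6,.6,.005,.4)
    rep('red',big&((H<6)|(H>174))&(S>140)&(V>80)&(z>.15))
    rep('rail',reg(.6,.9,-.3,.3,.195,.24))
    m=reg(.6,.9,-.12,.12,.205,.235)
    p=W[m]; 
    if len(p)>20:
        k=np.polyfit(p[:,1],p[:,0],1); print('railfit x=',k.round(4), len(p))
    for nm,yy in(('a',(-.33,-.12)),('b',(-.02,.14))):
        r=reg(.35,.66,*yy,.02,.25)
        rep('blue'+nm,r&(H>95)&(H<125)&(S>90)&(z<.1))
        q=W[r&(z>.075)&(z<.1)&(H>95)&(H<125)&(S>90)]
        if len(q)>8: print('  rim rect',[np.round(t,3) for t in cv2.minAreaRect(q[:,:2].astype(np.float32)*1)])
        rep('all'+nm,r&(z>.03)); rep('high'+nm,r&(z>.11))
        lid=r&(z>.09)&(((H>35)&(H<60)) if nm=='a' else ((H>130)&(H<160)))&(S>100); rep('lid'+nm,lid)
    t=reg(.35,.68,.18,.45,.03,.1);rep('tub',t)
    q=W[t&(z>.055)&(z<.075)]; 
    if len(q)>8: print('  tub rect',[np.round(t,3) for t in cv2.minAreaRect(q[:,:2].astype(np.float32))])
    rep('organ',big&(z<.05)&(z>.015)&(y>.2)&(x>.66))
    rep('flask',reg(.4,.9,-.7,-.3,.05,.3)&(H>95)&(H<125))
E
python3 -c "
import cv2
a=cv2.imread('pics/top0.png')[170:340,120:520]
cv2.imwrite('pics/c1.png',cv2.resize(a,(800,340),interpolation=cv2.INTER_CUBIC))"
```

```text
top0 433.4776948797831
red 9 min [ 0.662 -0.003  0.219] med [ 0.665 -0.001  0.22 ] max [0.669 0.001 0.223]
rail 953 min [ 0.644 -0.203  0.214] med [ 0.663 -0.017  0.22 ] max [0.692 0.188 0.225]
railfit x= [0.1173 0.666 ] 550
bluea 269 min [ 0.396 -0.268  0.025] med [ 0.424 -0.223  0.066] max [ 0.47  -0.204  0.09 ]
  rim rect [array([ 0.432, -0.237]), array([0.061, 0.074]), np.float64(82.186)]
alla 1203 min [ 0.397 -0.268  0.035] med [ 0.48  -0.221  0.111] max [ 0.654 -0.129  0.223]
higha 647 min [ 0.414 -0.262  0.11 ] med [ 0.642 -0.198  0.164] max [ 0.655 -0.124  0.225]
lida 85 min [ 0.454 -0.258  0.094] med [ 0.461 -0.237  0.165] max [ 0.468 -0.214  0.169]
blueb 165 min [0.387 0.036 0.027] med [0.415 0.076 0.078] max [0.453 0.099 0.091]
  rim rect [array([0.423, 0.069]), array([0.062, 0.074]), np.float64(86.325)]
allb 677 min [ 0.386 -0.009  0.038] med [0.458 0.063 0.109] max [0.659 0.099 0.168]
highb 302 min [ 0.451 -0.015  0.11 ] med [0.473 0.057 0.128] max [0.659 0.089 0.213]
lidb 101 min [0.451 0.04  0.107] med [0.458 0.061 0.164] max [0.463 0.087 0.169]
tub 923 min [0.353 0.25
[... 1010 characters left out ...]
 [0.448 0.096 0.085] max [0.458 0.103 0.09 ]
  rim rect [array([0.445, 0.099]), array([0.01, 0.03]), np.float64(89.879)]
allb 1211 min [0.389 0.031 0.034] med [0.439 0.079 0.076] max [0.656 0.105 0.165]
highb 247 min [ 0.452 -0.011  0.11 ] med [0.463 0.069 0.129] max [0.659 0.096 0.17 ]
lidb 29 min [0.453 0.059 0.103] med [0.457 0.074 0.165] max [0.462 0.095 0.17 ]
tub 1623 min [0.354 0.262 0.031] med [0.442 0.358 0.051] max [0.527 0.406 0.068]
  tub rect [array([0.52 , 0.314]), array([0.131, 0.351]), np.float64(77.578)]
organ 1486 min [0.663 0.206 0.016] med [0.802 0.285 0.027] max [0.983 0.394 0.049]
flask 825 min [ 0.533 -0.437  0.056] med [ 0.56  -0.399  0.139] max [ 0.589 -0.387  0.202]
```

View pics/c1.png

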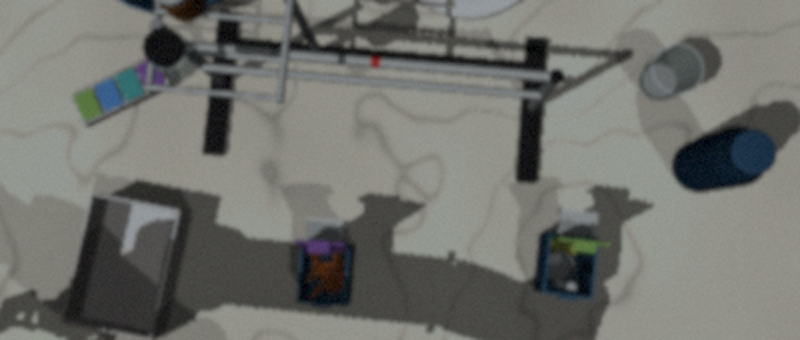

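The crop confirms the layout. The rail yaw is about -6.7°, and the pot rims measure 61x74 mm, which fits the given sizes. Next I'll refine the ladle handle and the tub, and write a move calculator.

```bash
cat > go.py <<'E'
import sys; from h import *
# target of GRASP point x y z, yaw (tool down): prints slide & rot for rows
a=[float(v) for v in sys.argv[1:]]
s=ctrl.sense(); R0=R.from_euler('xyz',s['ee_rot'],degrees=True)
p=np.array(a[:3])+[0,0,.155]
yaw=a[3]; R1=R.from_euler('xyz',[180,0,yaw],degrees=True)
sl=R0.inv().apply(p-np.array(s['position']))/.3
w=(R0.inv()*R1).as_rotvec(degrees=True)/360
print('t',s['time_s'],'grasp',(np.array(s['position'])+R0.apply([0,0,.155])).round(4),'rpy',np.round(s['ee_rot'],1),'slide',sl.round(3).tolist(),'rot',w.round(4).tolist(),'dist',round(float(np.linalg.norm(sl)*.3),3))
E
python3 - <<'E'
from h import *
for n in('top0','scene0'):
    c=load(n); W=cloud(c); x,y,z=W[...,0],W[...,1],W[...,2]
    m=(x>.39)&(x<.445)&(y>-.28)&(y<-.19)&(z>.098)&(z<.16); p=W[m]; v,u=np.where(m)
    print(n,'handle',len(p),np.median(p,axis=0).round(4),p.min(0).round(3),p.max(0).round(3),u.mean(),v.mean())
    top=p[p[:,2]>.128]; print(' top',len(top),top.mean(0).round(4) if len(top) else '')
    m=(x>.33)&(x<.56)&(y>.22)&(y<.45)&(z>.055)&(z<.08); q=W[m]
    print(' tub',cv2.minAreaRect(q[:,:2].astype(np.float32)))
E
python3 go.py .42 -.24 .3 -8
```

```text
top0 handle 27 [ 0.4114 -0.2271  0.1361] [ 0.407 -0.237  0.106] [ 0.416 -0.224  0.142] 404.2962962962963 312.7037037037037
 top 19 [ 0.4114 -0.2304  0.1373]
 tub ((0.431990385055542, 0.3313974440097809), (0.12167249619960785, 0.17052096128463745), 79.1337661743164)
scene0 handle 39 [ 0.4126 -0.2247  0.1231] [ 0.409 -0.236  0.1  ] [ 0.417 -0.215  0.144] 384.05128205128204 233.05128205128204
 top 15 [ 0.4134 -0.2268  0.1362]
 tub ((0.43251773715019226, 0.3331487774848938), (0.1307174116373062, 0.17192503809928894), 77.57820129394531)
t 0.1 grasp [0.2495 0.6267 0.2488] rpy [-179.9    0.   158.3] slide [-1.597, -2.475, -0.166] rot [-0.0, 0.0004, 0.4619] dist 0.885
```

```bash
python3 go.py .5 .4 .32 104; python3 go.py .5 .1 .32 40
```

```text
t 0.1 grasp [0.2495 0.6267 0.2488] rpy [-179.9    0.   158.3] slide [-1.055, -0.394, -0.237] rot [-0.0002, 0.0001, 0.1508] dist 0.345
t 0.1 grasp [0.2495 0.6267 0.2488] rpy [-179.9    0.   158.3] slide [-1.425, -1.323, -0.235] rot [-0.0001, 0.0003, 0.3286] dist 0.588
```

```bash
python3 -m inch '{"slide":[[-0.1,-0.04,-0.1],[-1,-0.39,-0.2],[-1,-0.39,-0.2],[-1,-0.39,-0.2],[-1,-0.39,-0.2],[-1,-0.39,-0.2],[-1,-0.39,-0.2],[-1,-0.39,-0.2]],"delta_rot":[[0,0,0.02],[0,0,0.15],[0,0,0.15],[0,0,0.15],[0,0,0.15],[0,0,0.15],[0,0,0.15],[0,0,0.15]]}' -1 40; python3 go.py .5 .13 .32 50
```

```text
time_s: 0.9
position: [0.4903, 0.4011, 0.4655]
ee_rot: [179.8, 0.2, 103.6]
force: [0.1, -0.9, 0.5]
gripper_width: 0.997
finger_force: 0.0
t 0.9 grasp [0.4909 0.4007 0.3105] rpy [179.8   0.2 103.6] slide [-0.886, -0.181, -0.029] rot [0.0007, 0.0003, 0.1488] dist 0.271
```

```bash
python3 -m inch '{"slide":[[-0.88,-0.18,-0.03],[-0.88,-0.18,-0.03],[-0.88,-0.18,-0.03],[-0.88,-0.18,-0.03],[-0.88,-0.18,-0.03],[-0.88,-0.18,-0.03],[-0.88,-0.18,-0.03],[-0.88,-0.18,-0.03]],"delta_rot":[[0,0,0.15],[0,0,0.15],[0,0,0.15],[0,0,0.15],[0,0,0.15],[0,0,0.15],[0,0,0.15],[0,0,0.15]]}' ; python3 go.py .45 -.12 .32 -8
```

```text
time_s: 1.7
position: [0.4977, 0.138, 0.4736]
ee_rot: [-180.0, -0.0, 50.3]
force: [0.2, 1.2, -0.5]
gripper_width: 1.002
finger_force: 0.0
t 1.7 grasp [0.4976 0.138  0.3186] rpy [-180.    -0.    50.3] slide [-0.763, 0.428, -0.005] rot [-0.0001, 0.0, 0.1618] dist 0.262
```

```bash
python3 -m inch '{"slide":[[-0.76,0.43,0],[-0.76,0.43,0],[-0.76,0.43,0],[-0.76,0.43,0],[-0.76,0.43,0],[-0.76,0.43,0],[-0.76,0.43,0],[-0.76,0.43,0]],"delta_rot":[[0,0,0.162],[0,0,0.162],[0,0,0.162],[0,0,0.162],[0,0,0.162],[0,0,0.162],[0,0,0.162],[0,0,0.162]]}' ; python3 go.py .412 -.229 .22 -8; python3 - <<'E'
from h import *
snap('wrist','w1');snap('top','top1')
E
```

```text
time_s: 2.5
position: [0.4517, -0.119, 0.4736]
ee_rot: [-180.0, 0.0, -8.0]
force: [0.3, 0.3, -0.1]
gripper_width: 1.003
finger_force: 0.0
t 2.5 grasp [ 0.4516 -0.119   0.3186] rpy [-180.    0.   -8.] slide [-0.08, 0.381, 0.329] rot [-0.0, 0.0, 0.0001] dist 0.153
```

View pics/w1.png

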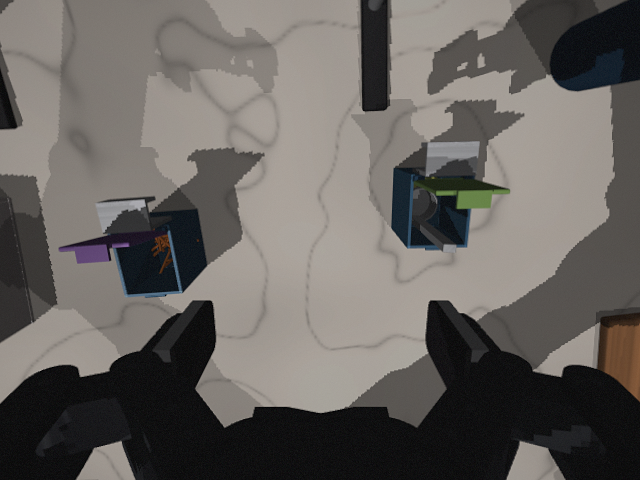

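The wrist view shows both pots: green at (435,210) with the ladle handle top near (449,247), purple at (150,250). Measuring rims and handle from it.

```bash
cat > pots.py <<'E'
from h import *
def pots(c, reg):
    W=cloud(c); hsv=cv2.cvtColor(c['color'],cv2.COLOR_RGB2HSV); H,S,V=[hsv[...,i].astype(int) for i in range(3)]
    x,y,z=W[...,0],W[...,1],W[...,2]
    for nm,(x0,x1,y0,y1) in reg.items():
        r=(x>x0)&(x<x1)&(y>y0)&(y<y1)
        q=W[r&(z>.082)&(z<.093)&(H>90)&(H<125)&(S>70)][:,:2].astype(np.float32)
        if len(q)>8:
            t=cv2.minAreaRect(q); print(nm,'rim',len(q),np.round(t[0],4),np.round(t[1],4),round(t[2],1))
        k=W[r&(z>.1)&(z<.115)&(S<60)]
        if len(k)>8: t=cv2.minAreaRect(k[:,:2].astype(np.float32)); print(nm,'crown',len(k),np.round(t[0],4),np.round(t[1],4),round(t[2],1), np.nanmedian(k[:,2]).round(3))
        l=W[r&(z>.145)&(z<.2)]
        if len(l)>8: t=cv2.minAreaRect(l[:,:2].astype(np.float32)); print(nm,'lidtop',len(l),np.round(t[0],4),np.round(t[1],4),round(t[2],1))
        if nm=='a':
            h=W[r&(z>.125)&(z<.145)&(x<.44)]
            if len(h)>4: print('handle',len(h),h.min(0).round(4),h.max(0).round(4),h.mean(0).round(4))
REG={'a':(.37,.52,-.31,-.15),'b':(.36,.51,0,.14)}
E
python3 - <<'E'
from pots import *
for n in('w1','top1','top0'): print(n); pots(load(n),REG)
E
```

```text
w1
a rim 684 [ 0.4339 -0.2373] [0.062  0.0779] 83.2
a crown 1892 [ 0.4585 -0.2449] [0.0955 0.05  ] 1.7 0.109
a lidtop 1108 [ 0.4603 -0.2401] [0.0579 0.015 ] 83.1
handle 189 [ 0.4085 -0.2356  0.1251] [ 0.4176 -0.2228  0.139 ] [ 0.4137 -0.2283  0.1349]
b rim 869 [0.4225 0.0698] [0.0629 0.079 ] 86.8
b crown 1716 [0.4759 0.0682] [0.0511 0.0341] 87.3 0.109
b lidtop 979 [0.4581 0.0676] [0.0596 0.0142] 85.9
top1
b rim 55 [0.4228 0.0677] [0.0603 0.074 ] 86.2
b crown 198 [0.4724 0.067 ] [0.049  0.0373] 86.1 0.11
b lidtop 96 [0.4571 0.0664] [0.058  0.0131] 86.3
top0
a rim 102 [ 0.4316 -0.2382] [0.0618 0.0765] 83.4
a crown 238 [ 0.4547 -0.2414] [0.0458 0.093 ] 82.8 0.11
a lidtop 94 [ 0.4585 -0.2417] [0.0581 0.0137] 82.2
handle 20 [ 0.4065 -0.2367  0.1263] [ 0.4157 -0.2244  0.1416] [ 0.4113 -0.2301  0.1368]
b rim 80 [0.422  0.0687] [0.0628 0.0719] 89.7
b crown 190 [0.4783 0.0648] [0.0464 0.027 ] 88.9 0.11
b lidtop 97 [0.4571 0.0662] [0.0576 0.0131] 86.2
```

```bash
python3 -m inch '{"slide":[[-0.085,0.378,0.33],[-0.085,0.378,0.33],[-0.085,0.378,0.33],[-0.085,0.378,0.33],[-0.085,0.378,0.33],[-0.085,0.378,0.33],[-0.085,0.378,0.33],[-0.085,0.378,0.33]],"delta_rot":[[0,0,0],[0,0,0],[0,0,0],[0,0,0],[0,0,0],[0,0,0],[0,0,0],[0,0,0]]}' ; python3 go.py .413 -.229 .119 -8
```

```text
time_s: 3.4
position: [0.4114, -0.2271, 0.3754]
ee_rot: [-180.0, -0.1, -7.8]
force: [-0.8, -1.3, 0.2]
gripper_width: 1.0
finger_force: 0.0
t 3.4 grasp [ 0.4117 -0.2271  0.2204] rpy [-1.8e+02 -1.0e-01 -7.8e+00] slide [0.006, 0.006, 0.338] rot [-0.0001, -0.0003, 0.0005] dist 0.101
```

```bash
Z='"delta_rot":[[0,0,0],[0,0,0],[0,0,0],[0,0,0],[0,0,0],[0,0,0],[0,0,0],[0,0,0]]'; python3 -m inch '{"slide":[[0.006,0.006,0.1],[0.006,0.006,0.2],[0.006,0.006,0.25],[0.006,0.006,0.3],[0.006,0.006,0.338],[0.006,0.006,0.338],[0.006,0.006,0.338],[0.006,0.006,0.338]],"delta_rot":[[0,0,0],[0,0,0],[0,0,0],[0,0,0],[0,0,0],[0,0,0],[0,0,0],[0,0,0]]}'; python3 -m inch '{"slide":[[0,0,0],[0,0,0],[0,0,0],[0,0,0],[0,0,0],[0,0,0],[0,0,0],[0,0,0]],"delta_rot":[[0,0,0],[0,0,0],[0,0,0],[0,0,0],[0,0,0],[0,0,0],[0,0,0],[0,0,0]]}' 1 30
```

```text
time_s: 4.2
position: [0.4124, -0.2303, 0.2741]
ee_rot: [180.0, -0.1, -8.0]
force: [0.3, 0.5, 1.1]
gripper_width: 1.0
finger_force: 0.0
time_s: 5.0
position: [0.412, -0.2304, 0.2734]
ee_rot: [180.0, -0.0, -8.0]
force: [-0.1, 0.1, 2.4]
gripper_width: 0.133
finger_force: 29.3
```

```bash
python3 -m inch '{"slide":[[0,0,-0.08],[0,0,-0.16],[0,0,-0.25],[0,0,-0.35],[0,0,-0.45],[0,0,-0.55],[0,0,-0.65],[0,0,-0.65]],"delta_rot":[[0,0,0],[0,0,0],[0,0,0],[0,0,0],[0,0,0],[0,0,0],[0,0,0],[0,0,0]]}'; python3 go.py .48 -.02 .315 -10;python3 go.py .455 .33 .3 -10
```

```text
time_s: 5.8
position: [0.4126, -0.2312, 0.4714]
ee_rot: [-180.0, -0.4, -8.0]
force: [0.3, -0.0, -0.3]
gripper_width: 0.136
finger_force: 29.4
t 5.8 grasp [ 0.4136 -0.2312  0.3164] rpy [-180.    -0.4   -8. ] slide [0.124, -0.728, 0.006] rot [-0.0001, -0.001, 0.0055] dist 0.222
t 5.8 grasp [ 0.4136 -0.2312  0.3164] rpy [-180.    -0.4   -8. ] slide [-0.122, -1.872, 0.055] rot [-0.0001, -0.001, 0.0055] dist 0.563
```

```bash
python3 -m inch '{"slide":[[0.1,-0.1,0],[0.1,-0.9,0],[0.1,-0.9,0],[0.1,-0.9,0],[0.1,-0.9,0],[0.1,-0.9,0],[0.1,-0.9,0],[0.1,-0.9,0]],"delta_rot":[[0,0,0],[0,0,0],[0,0,0],[0,0,0],[0,0,0],[0,0,0],[0,0,0],[0,0,0]]}';python3 go.py .432 .332 .25 -10
```

```text
time_s: 6.6
position: [0.4791, 0.0337, 0.4673]
ee_rot: [179.9, 0.1, -7.9]
force: [-0.2, -1.1, -0.7]
gripper_width: 0.135
finger_force: 29.5
t 6.6 grasp [0.4788 0.0335 0.3123] rpy [ 1.799e+02  1.000e-01 -7.900e+00] slide [-0.292, -0.964, 0.207] rot [0.0002, 0.0002, 0.0059] dist 0.308
```

```bash
python3 -m inch '{"slide":[[0,-0.2,0],[-0.2,-0.4,0],[-0.29,-0.96,0],[-0.29,-0.96,0],[-0.29,-0.96,0],[-0.29,-0.96,0],[-0.29,-0.96,0.2],[-0.29,-0.96,0.2]],"delta_rot":[[0,0,0],[0,0,0],[0,0,0],[0,0,0],[0,0,0],[0,0,0],[0,0,0],[0,0,0]]}';python3 go.py .432 .332 .123 -10
```

```text
time_s: 7.4
position: [0.4321, 0.3298, 0.4038]
ee_rot: [179.6, 0.2, -8.0]
force: [-0.3, -0.2, -1.7]
gripper_width: 0.137
finger_force: 29.7
t 7.4 grasp [0.4313 0.3289 0.2488] rpy [179.6   0.2  -8. ] slide [0.0, -0.01, 0.419] rot [0.0011, 0.0006, 0.0057] dist 0.126
```

```bash
python3 -m inch '{"slide":[[0,0,0.1],[0,-0.01,0.2],[0,-0.01,0.3],[0,-0.01,0.35],[0,-0.01,0.38],[0,-0.01,0.40],[0,-0.01,0.42],[0,-0.01,0.42]],"delta_rot":[[0,0,0],[0,0,0],[0,0,0],[0,0,0],[0,0,0],[0,0,0],[0,0,0],[0,0,0]]}'; python3 -m inch '{"slide":[[0,0,0],[0,0,0],[0,0,0],[0,0,0],[0,0,0],[0,0,0],[0,0,0],[0,0,0]],"delta_rot":[[0,0,0],[0,0,0],[0,0,0],[0,0,0],[0,0,0],[0,0,0],[0,0,0],[0,0,0]]}' -1; python3 -m inch '{"slide":[[0,0,0],[0,0,-0.1],[0,0,-0.3],[0,0,-0.5],[0,0,-0.6],[0,0,-0.6],[0,0,-0.6],[0,0,-0.6]],"delta_rot":[[0,0,0],[0,0,0],[0,0,0],[0,0,0],[0,0,0],[0,0,0],[0,0,0],[0,0,0]]}' 
python3 - <<'E'
from h import *
snap('wrist','w2')
E
python3 go.py .47 .07 .3 -4
```

```text
time_s: 8.2
position: [0.4341, 0.3329, 0.2824]
ee_rot: [-180.0, -0.0, -8.1]
force: [0.1, -0.2, -0.5]
gripper_width: 0.136
finger_force: 29.6
time_s: 9.0
position: [0.4338, 0.3333, 0.2823]
ee_rot: [180.0, 0.0, -8.0]
force: [0.4, -0.5, 0.7]
gripper_width: 1.001
finger_force: 0.0
time_s: 9.8
position: [0.4333, 0.3331, 0.4612]
ee_rot: [179.9, 0.1, -8.0]
force: [0.2, 0.2, 0.2]
gripper_width: 1.0
finger_force: 0.0
t 9.85 grasp [0.433  0.3327 0.3058] rpy [ 1.799e+02  1.000e-01 -8.000e+00] slide [0.243, 0.851, 0.021] rot [0.0004, 0.0003, -0.0112] dist 0.266
```

View pics/w2.png

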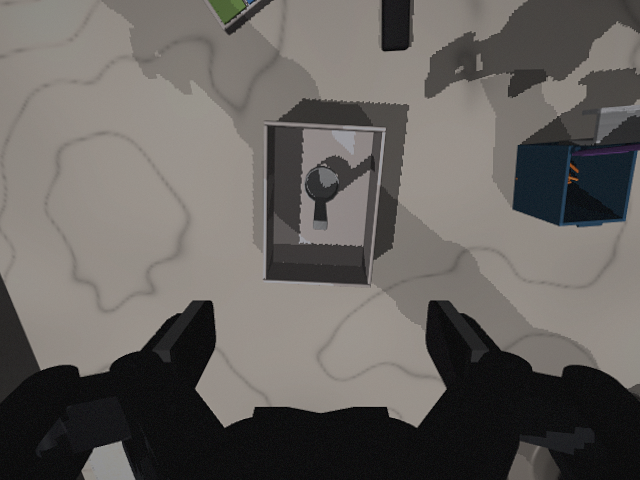

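The ladle stands inside the tub at (322,185). On to lid b: close the gripper and go behind the lid.

```bash
python3 go.py .487 .066 .3 -3.5; python3 -m inch '{"slide":[[0.26,0.86,0],[0.26,0.86,0],[0.26,0.86,0],[0.26,0.86,0],[0.26,0.86,0],[0.26,0.86,0],[0.26,0.86,0],[0.26,0.86,0]],"delta_rot":[[0,0,-0.0125],[0,0,-0.0125],[0,0,-0.0125],[0,0,-0.0125],[0,0,-0.0125],[0,0,-0.0125],[0,0,-0.0125],[0,0,-0.0125]]}' 1 ; python3 go.py .487 .066 .145 -3.5; python3 - <<'E'
from pots import *
pots(snap('top','top2'),REG)
E
```

```text
t 9.85 grasp [0.433  0.3327 0.3058] rpy [ 1.799e+02  1.000e-01 -8.000e+00] slide [0.301, 0.856, 0.021] rot [0.0004, 0.0003, -0.0126] dist 0.272
time_s: 10.65
position: [0.4748, 0.0672, 0.4613]
ee_rot: [179.9, 0.1, -3.6]
force: [-0.1, 1.3, 0.2]
gripper_width: 0.002
finger_force: 0.0
t 10.65 grasp [0.4745 0.0671 0.3063] rpy [ 1.799e+02  1.000e-01 -3.600e+00] slide [0.042, 0.001, 0.538] rot [0.0001, 0.0003, -0.0002] dist 0.162
a rim 78 [ 0.4328 -0.2383] [0.0617 0.0733] 82.1
a crown 233 [ 0.4859 -0.2451] [0.0459 0.03  ] 83.0 0.11
a lidtop 93 [ 0.4585 -0.2415] [0.0571 0.0138] 83.8
b rim 36 [0.4164 0.0419] [0.0221 0.0752] 66.9
```

```bash
python3 -m inch '{"slide":[[0.042,0,0],[0.042,0,0.15],[0.042,0,0.3],[0.042,0,0.45],[0.042,0,0.538],[0.042,0,0.538],[0.042,0,0.538],[0.042,0,0.538]],"delta_rot":[[0,0,0],[0,0,0],[0,0,0],[0,0,0],[0,0,0],[0,0,0],[0,0,0],[0,0,0]]}'; python3 - <<'E'
from h import *
snap('scene','s2')
E
python3 -m inch '{"slide":[[-0.05,0,0],[-0.08,0,0],[-0.11,0,0],[-0.14,0,0],[-0.17,0,0],[-0.20,0,0],[-0.21,0,0],[-0.21,0,0]],"delta_rot":[[0,0,0],[0,0,0],[0,0,0],[0,0,0],[0,0,0],[0,0,0],[0,0,0],[0,0,0]]}';python3 go.py .424 .069 .115 -3.5; python3 - <<'E'
from h import *
snap('scene','s3')
a=[cv2.imread(f'pics/s{i}.png')[180:420,260:460] for i in(2,3)]
cv2.imwrite('pics/c2.png',cv2.resize(np.hstack(a),(800,480)))
E
```

```text
time_s: 11.5
position: [0.4884, 0.0667, 0.3023]
ee_rot: [-179.9, -0.1, -3.5]
force: [0.2, 0.8, -0.1]
gripper_width: -0.001
finger_force: 0.0
time_s: 12.35
position: [0.4243, 0.0701, 0.3009]
ee_rot: [-180.0, 0.0, -3.5]
force: [1.3, 0.1, -0.3]
gripper_width: -0.002
finger_force: 0.0
t 12.35 grasp [0.4243 0.0701 0.1459] rpy [-180.     0.    -3.5] slide [-0.001, 0.004, 0.103] rot [-0.0001, 0.0001, -0.0] dist 0.031
```

View pics/c2.png

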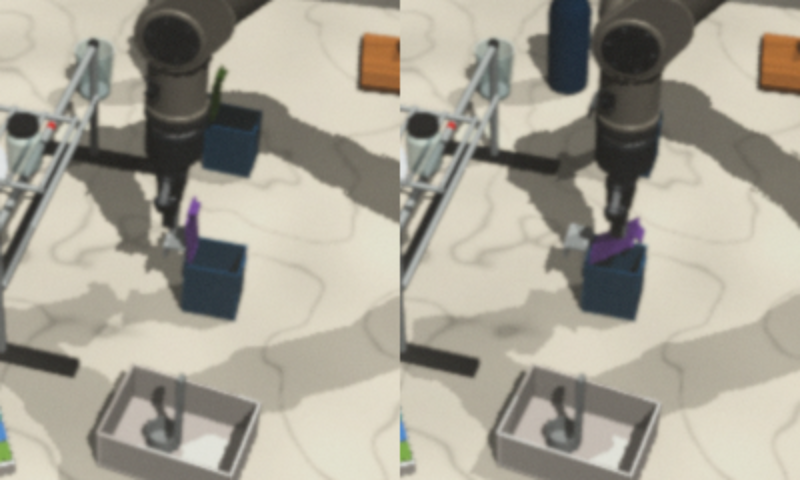

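The crop shows lid b folded to about 40° under the fingers. Pressing it down.

```bash
python3 -m inch '{"slide":[[0,0,0.03],[0,0,0.06],[0,0,0.09],[0,0,0.1],[0,0,0.11],[0,0,0.115],[0,0,0.12],[0,0,0.122]],"delta_rot":[[0,0,0],[0,0,0],[0,0,0],[0,0,0],[0,0,0],[0,0,0],[0,0,0],[0,0,0]]}'; python3 -m inch '{"slide":[[0,0,0.003],[0,0,0.006],[0,0,0.009],[0,0,0.009],[0,0,0.009],[0,0,0.009],[0,0,0.009],[0,0,0.009]],"delta_rot":[[0,0,0],[0,0,0],[0,0,0],[0,0,0],[0,0,0],[0,0,0],[0,0,0],[0,0,0]]}'; python3 go.py .424 .069 .109 -3.5
```

```text
time_s: 13.2
position: [0.4248, 0.0695, 0.2655]
ee_rot: [-179.9, 0.1, -3.6]
force: [-11.9, -2.2, 40.6]
gripper_width: 0.002
finger_force: 20.4
time_s: 14.0
position: [0.425, 0.069, 0.2648]
ee_rot: [-179.7, 0.2, -3.6]
force: [-21.9, -2.5, 72.3]
gripper_width: 0.002
finger_force: 36.6
t 14.0 grasp [0.4246 0.0697 0.1098] rpy [-179.7    0.2   -3.6] slide [-0.003, 0.0, 0.003] rot [-0.0007, 0.0005, -0.0004] dist 0.001
```

```bash
python3 -m inch '{"slide":[[0,0,-0.03],[0,0,-0.1],[0,0,-0.2],[0,0,-0.3],[0,0,-0.4],[0.05,0,-0.4],[0.2,0.1,-0.4],[0.2,0.5,-0.4]],"delta_rot":[[0,0,0],[0,0,0],[0,0,0],[0,0,0],[0,0,0],[0,0,0],[0,0,0],[0,0,0]]}' -1; python3 - <<'E'
from pots import *
for n in('scene','top'):
    c=snap(n,n+'4'); pots(c,REG)
    W=cloud(c); x,y,z=W[...,0],W[...,1],W[...,2]
    hsv=cv2.cvtColor(c['color'],cv2.COLOR_RGB2HSV); H,S=hsv[...,0],hsv[...,1]
    m=(H>130)&(H<160)&(S>100)&(x>.36)&(x<.5)&(y>0)&(y<.14); q=W[m]
    t=cv2.minAreaRect(q[:,:2].astype(np.float32)); print('purple',len(q),np.percentile(q[:,2],[3,50,97]).round(3),np.round(t[0],4),np.round(t[1],4),t[2])
E
```

```text
time_s: 14.8
position: [0.4822, -0.0085, 0.382]
ee_rot: [179.9, -0.3, -3.1]
force: [0.4, -0.3, 0.7]
gripper_width: 0.995
finger_force: 0.0
a rim 105 [ 0.4311 -0.2344] [0.0734 0.0726] 78.0
a crown 42 [ 0.4784 -0.2416] [0.0501 0.0255] 72.2 0.109
a lidtop 50 [ 0.4582 -0.2389] [0.0651 0.0145] 81.2
b rim 66 [0.4375 0.0871] [0.0484 0.0896] 47.8
b crown 157 [0.4758 0.067 ] [0.0533 0.0315] 87.6 0.11
purple 388 [0.088 0.093 0.098] [0.4194 0.0722] [0.0597 0.0765] 87.3155517578125
a rim 74 [ 0.4329 -0.2384] [0.0617 0.0735] 82.6
a crown 235 [ 0.486  -0.2452] [0.0463 0.03  ] 83.0 0.11
a lidtop 94 [ 0.4584 -0.242 ] [0.0574 0.0137] 82.7Traceback (most recent call last):
  File "<stdin>", line 7, in <module>
    return _quantile_unchecked(
        a, q, axis, out, overwrite_input, method, keepdims, weights)
    return _ureduce(a,
                    func=_quantile_ureduce_func,
    ...<5 lines>...
                    overwrite_input=overwrite_input,
                    method=method)
    r = func(a, **kwargs)
    result = _quantile(arr,
                       quantiles=q,
    ...<2 lines>...
                       out=out,
                       weights=wgt)
    slices_having_nans = np.isnan(arr[-1, ...])
                                  ~~~^^^^^^^^^
IndexError: index -1 is out of bounds for axis 0 with size 0
```

```bash
python3 go.py .427 .069 .2 -3.5; python3 go.py .427 .069 .074 -3.5; python3 - <<'E'
from pots import *
c=snap('wrist','w4'); pots(c,REG)
W=cloud(c); x,y,z=W[...,0],W[...,1],W[...,2]
hsv=cv2.cvtColor(c['color'],cv2.COLOR_RGB2HSV); H,S=hsv[...,0],hsv[...,1]
m=(H>130)&(H<160)&(S>100)&(z<.2)&(x<.55); q=W[m]
if len(q)>20:print('purple',len(q),q.min(0),q.max(0), np.linalg.lstsq(np.c_[q[:,:2],np.ones(len(q))],q[:,2],rcond=None)[0])
E
```

```text
t 14.9 grasp [ 0.4779 -0.018   0.2267] rpy [179.8  -0.   -4.1] slide [-0.19, -0.276, 0.088] rot [0.0005, -0.0001, -0.0016] dist 0.104
t 14.9 grasp [ 0.4779 -0.018   0.2267] rpy [179.8  -0.   -4.1] slide [-0.19, -0.277, 0.508] rot [0.0005, -0.0001, -0.0016] dist 0.183
a rim 1714 [ 0.4343 -0.2363] [0.0632 0.0791] 83.0
a crown 1160 [ 0.4897 -0.2292] [0.019  0.0301] 84.3 0.109
b rim 528 [0.4364 0.0509] [0.0887 0.0522] 38.9
b crown 2935 [0.4772 0.0667] [0.0471 0.0306] 85.9 0.109
purple 2684 [0.37834681 0.03982974 0.09056074] [0.45670649 0.09569403 0.09511366] [0.0002585  0.00488308 0.09244244]
```

```bash
python3 -m inch '{"slide":[[-0.19,-0.279,0],[-0.19,-0.279,0],[-0.19,-0.279,0.05],[-0.19,-0.279,0.1],[-0.19,-0.279,0.2],[-0.19,-0.279,0.3],[-0.19,-0.279,0.3],[-0.19,-0.279,0.3]],"delta_rot":[[0,0,0],[0,0,0],[0,0,0],[0,0,0],[0,0,0],[0,0,0],[0,0,0],[0,0,0]]}'; python3 go.py .427 .0695 .074 -3.7
```

```text
time_s: 15.75
position: [0.426, 0.0761, 0.2918]
ee_rot: [180.0, 0.1, -3.5]
force: [-0.5, 1.1, 0.4]
gripper_width: 1.002
finger_force: 0.0
t 15.75 grasp [0.4259 0.0759 0.1368] rpy [ 1.8e+02  1.0e-01 -3.5e+00] slide [0.005, 0.021, 0.209] rot [0.0001, 0.0002, 0.0005] dist 0.063
```

```bash
python3 -m inch '{"slide":[[0.005,0.021,0],[0.005,0.021,0.05],[0.005,0.021,0.1],[0.005,0.021,0.15],[0.005,0.021,0.2],[0.005,0.021,0.209],[0.005,0.021,0.209],[0.005,0.021,0.209]],"delta_rot":[[0,0,0],[0,0,0],[0,0,0],[0,0,0],[0,0,0],[0,0,0],[0,0,0],[0,0,0]]}'; python3 -m inch '{"slide":[[0,0,0],[0,0,0],[0,0,0],[0,0,0],[0,0,0],[0,0,0],[0,0,0],[0,0,0]],"delta_rot":[[0,0,0],[0,0,0],[0,0,0],[0,0,0],[0,0,0],[0,0,0],[0,0,0],[0,0,0]]}' 1 40;  python3 go.py .427 .0695 .24 -3.7
```

```text
time_s: 16.55
position: [0.4278, 0.0695, 0.23]
ee_rot: [-179.9, -0.1, -3.5]
force: [0.0, 0.3, -0.7]
gripper_width: 1.001
finger_force: 0.0
time_s: 17.35
position: [0.4276, 0.0694, 0.2297]
ee_rot: [-179.9, -0.0, -3.5]
force: [-0.8, -0.3, 7.6]
gripper_width: 0.722
finger_force: 41.8
t 17.35 grasp [0.4277 0.0696 0.0747] rpy [-179.9   -0.    -3.5] slide [-0.001, -0.001, -0.551] rot [-0.0001, -0.0001, 0.0005] dist 0.165
```

```bash
python3 -m inch '{"slide":[[0,0,-0.05],[0,0,-0.15],[0,0,-0.28],[0,0,-0.4],[0,0,-0.5],[0,0,-0.55],[0,0,-0.55],[0,0,-0.55]],"delta_rot":[[0,0,0],[0,0,0],[0,0,0],[0,0,0],[0,0,0],[0,0,0],[0,0,0],[0,0,0]]}';  python3 go.py .545 -.012 .245 -6.7
```

```text
time_s: 18.15
position: [0.4268, 0.0696, 0.3934]
ee_rot: [-180.0, 0.0, -3.5]
force: [-0.3, -0.3, -2.0]
gripper_width: 0.717
finger_force: 45.6
t 18.15 grasp [0.4267 0.0697 0.2384] rpy [-180.     0.    -3.5] slide [0.41, 0.247, -0.022] rot [-0.0001, 0.0001, 0.0089] dist 0.144
```

```bash
python3 -m inch '{"slide":[[0.05,0.03,0],[0.12,0.08,-0.02],[0.2,0.13,-0.02],[0.28,0.18,-0.02],[0.35,0.22,-0.02],[0.41,0.247,-0.02],[0.41,0.247,-0.02],[0.41,0.247,-0.02]],"delta_rot":[[0,0,0],[0,0,0.009],[0,0,0.009],[0,0,0.009],[0,0,0.009],[0,0,0.009],[0,0,0.009],[0,0,0.009]]}';  python3 go.py .609 -.0195 .225 -6.7; python3 - <<'E'
from h import *
snap('wrist','w5'); snap('top','top5'); snap('scene','scene5')
E
```

```text
time_s: 18.95
position: [0.5449, -0.0122, 0.3981]
ee_rot: [179.9, 0.2, -6.8]
force: [0.6, 0.1, -2.1]
gripper_width: 0.719
finger_force: 45.4
t 18.95 grasp [ 0.5444 -0.0125  0.2431] rpy [179.9   0.2  -6.8] slide [0.215, -0.002, 0.06] rot [0.0003, 0.0005, -0.0004] dist 0.067
```

View pics/w5.png

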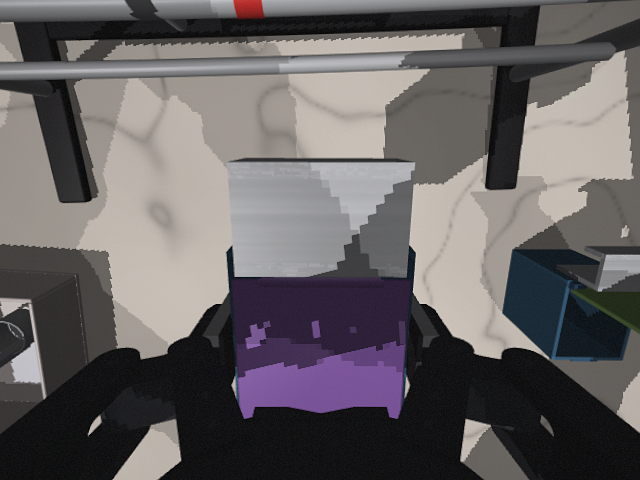

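The wrist view shows the crown at (322,160-275), the rail along the top edge and the red band at (248,8). I'll measure the rail relative to the crown in this same view.

```bash
cat > rail.py <<'E'
import sys; from h import *
def rail(c,yaw):
    W=cloud(c); x,y,z=W[...,0],W[...,1],W[...,2]
    hsv=cv2.cvtColor(c['color'],cv2.COLOR_RGB2HSV); H,S=hsv[...,0],hsv[...,1]
    m=(z>.214)&(z<.228)&(x>.635)&(x<.71)&(y>-.15)&(y<.1)&(S<60); q=W[m]
    k=np.polyfit(q[:,1],q[:,0],1); e=q[:,0]-np.polyval(k,q[:,1])
    print('rail',len(q),k.round(4),'yaw',-np.degrees(np.arctan(k[0])).round(2),'spread',np.percentile(e,[2,98]).round(4),'ztop',np.percentile(q[:,2],95).round(4))
    m=((H<6)|(H>174))&(S>140)&(z>.2)&(z<.24); r=W[m]; print('red',len(r),r.mean(0).round(4),r.min(0).round(4),r.max(0).round(4))
if __name__=='__main__':
    for f in sys.argv[1:]:
        print(f); rail(load(f),0)
E
python3 rail.py w5 top5 scene5 top0; python3 - <<'E'
from h import *
W=cloud(load('w5')); x,y,z=[W[160:277,225:418][...,i] for i in range(3)]
m=(z>.255)&(z<.3); q=W[160:277,225:418][m]; print(np.percentile(q,[2,50,98],axis=0).round(4)); print(cv2.minAreaRect(q[:,:2].astype(np.float32)))
E
```

```text
w5
rail 7858 [0.0967 0.6619] yaw -5.52 spread [-0.002   0.0023] ztop 0.2205
red 484 [6.618e-01 3.000e-04 2.181e-01] [ 0.6598 -0.0046  0.2128] [0.6642 0.0054 0.222 ]
top5
rail 522 [0.0916 0.6648] yaw -5.23 spread [-0.0056  0.0061] ztop 0.223
red 8 [ 0.6655 -0.0023  0.2208] [ 0.6622 -0.0035  0.2178] [ 0.6695 -0.001   0.2233]
scene5
rail 158 [0.08   0.6626] yaw -4.58 spread [-0.0052  0.0067] ztop 0.2246
red 5 [ 6.643e-01 -4.000e-04  2.216e-01] [ 0.6617 -0.0039  0.2198] [0.6667 0.003  0.2239]
top0
rail 555 [0.089  0.6645] yaw -5.09 spread [-0.0053  0.0064] ztop 0.223
red 9 [ 0.6654 -0.0019  0.2207] [ 0.6619 -0.0035  0.2186] [0.6694 0.0012 0.2236]
[[ 0.5783 -0.0404  0.2674]
 [ 0.5951 -0.0178  0.2777]
 [ 0.6096  0.0048  0.279 ]]
((0.5898752808570862, -0.01723659038543701), (0.06214221566915512, 0.03857200965285301), 83.59596252441406)
```

```bash
python3 go.py .6076 -.021 .235 -5.2;  python3 -m inch '{"slide":[[0.04,0.005,0],[0.08,0.01,0],[0.12,0.01,0.02],[0.15,0.01,0.027],[0.18,0.01,0.027],[0.21,0.01,0.027],[0.21,0.01,0.027],[0.21,0.01,0.027]],"delta_rot":[[0,0,-0.004],[0,0,-0.0044],[0,0,-0.0044],[0,0,-0.0044],[0,0,-0.0044],[0,0,-0.0044],[0,0,-0.0044],[0,0,-0.0044]]}';python3 go.py .6076 -.021 .191 -5.2
python3 - <<'E'
from h import *
c=snap('wrist','w6');snap('scene','s6')
W=cloud(c); x,y,z=W[...,0],W[...,1],W[...,2]
for n,m in(('crown',(z>.262)&(z<.285)&(x>.56)&(x<.7)&(y>-.08)&(y<.04)),('rail',(z>.214)&(z<.228)&(x>.63)&(x<.71)&(y>-.25)&(y<.1))):
    q=W[m]; print(n,len(q),np.percentile(q,[2,50,98],axis=0).round(4) if len(q) else '')
    if n=='rail' and len(q): print(np.polyfit(q[:,1],q[:,0],1))
E
```

```text
t 19.1 grasp [ 0.5444 -0.0115  0.2441] rpy [-1.8e+02  1.0e-01 -6.7e+00] slide [0.212, 0.007, 0.03] rot [-0.0, 0.0003, -0.0043] dist 0.064
time_s: 19.9
position: [0.6077, -0.0226, 0.3917]
ee_rot: [180.0, 0.0, -5.2]
force: [-0.1, -0.4, -1.4]
gripper_width: 0.72
finger_force: 45.5
t 19.9 grasp [ 0.6076 -0.0226  0.2367] rpy [180.    0.   -5.2] slide [-0.001, -0.005, 0.152] rot [0.0, 0.0, 0.0] dist 0.046
crown 36676 [[ 0.5955 -0.0776  0.267 ]
 [ 0.6464 -0.0256  0.2719]
 [ 0.6719  0.0363  0.2838]]
rail 13814 [[ 0.6506 -0.1458  0.2156]
 [ 0.6648  0.0091  0.2196]
 [ 0.6786  0.0921  0.2214]]
[0.08755572 0.66710367]
```

```bash
python3 -c "
import cv2,numpy as np
a=cv2.imread('pics/w6.png');b=cv2.imread('pics/s6.png')[170:350,220:420]
cv2.imwrite('pics/c3.png',np.hstack([cv2.resize(a,(440,330)),cv2.resize(b,(360,330))]))"
```

```text
(no output)
```

View pics/c3.png

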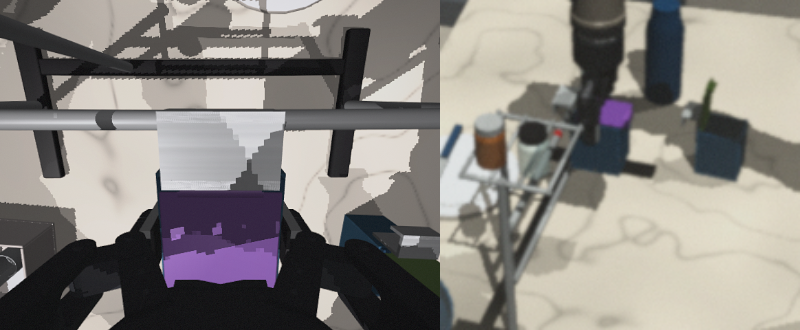

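```bash
python3 - <<'E'
from h import *
c=load('w6'); W=cloud(c); x,y,z=W[...,0],W[...,1],W[...,2]
m=(z>.266)&(z<.276)&(x>.56)&(x<.7)&(y>-.045)&(y<-.01)
hsv=cv2.cvtColor(c['color'],cv2.COLOR_RGB2HSV); m&=hsv[...,1]<50
q=W[m]; print('crown',len(q),np.percentile(q,[1,50,99],axis=0).round(4))
m=(z>.212)&(z<.228)&(x>.64)&(x<.69)&(y>-.14)&(y<.08)
q=W[m]; 
for a in (-.12,-.09,.02,.05,.07):
    t=q[abs(q[:,1]-a)<.004]; print(a,len(t),np.percentile(t[:,0],[1,50,99]).round(4) if len(t) else '', (t[t[:,2]>t[:,2].max()-.0015,0].mean()).round(4) if len(t) else '')
E
```

```text
crown 15838 [[ 0.6421 -0.0446  0.2698]
 [ 0.6584 -0.0275  0.2715]
 [ 0.6728 -0.0103  0.2729]]
-0.12 638 [0.6505 0.6567 0.662 ] 0.6565
-0.09 620 [0.6533 0.6596 0.6648] 0.6588
0.02 639 [0.6624 0.6688 0.6744] 0.6684
0.05 622 [0.6655 0.6715 0.6769] 0.671
0.07 634 [0.6672 0.6733 0.6786] 0.6727
```

```bash
python3 -m inch '{"slide":[[0.006,0,0],[0.006,0,0.03],[0.006,0,0.06],[0.006,0,0.09],[0.006,0,0.12],[0.006,0,0.14],[0.006,0,0.15],[0.006,0,0.15]],"delta_rot":[[0,0,0],[0,0,0],[0,0,0],[0,0,0],[0,0,0],[0,0,0],[0,0,0],[0,0,0]]}';python3 go.py .6096 -.021 .191 -5.2
python3 - <<'E'
from h import *
c=snap('wrist','w7');W=cloud(c); x,y,z=W[...,0],W[...,1],W[...,2]
hsv=cv2.cvtColor(c['color'],cv2.COLOR_RGB2HSV)
m=(z>.218)&(z<.235)&(x>.62)&(x<.7)&(y>-.045)&(y<-.01)&(hsv[...,1]<50)
q=W[m]; print('crown',len(q),np.percentile(q,[1,50,99],axis=0).round(4))
E
```

```text
time_s: 20.8
position: [0.6095, -0.0226, 0.3464]
ee_rot: [180.0, 0.0, -5.2]
force: [2.8, 0.4, -4.0]
gripper_width: 0.714
finger_force: 45.4
t 20.8 grasp [ 0.6095 -0.0226  0.1914] rpy [180.    0.   -5.2] slide [-0.0, -0.005, 0.001] rot [0.0, 0.0, 0.0] dist 0.002
crown 15897 [[ 0.6439 -0.0447  0.2241]
 [ 0.6602 -0.0275  0.226 ]
 [ 0.6747 -0.0103  0.2274]]
```

```bash
python3 -m inch '{"slide":[[0,0,0],[0,0,0],[0,0,0],[0,0,0],[0,0,0],[0,0,0],[0,0,0],[0,0,0]],"delta_rot":[[0,0,0],[0,0,0],[0,0,0],[0,0,0],[0,0,0],[0,0,0],[0,0,0],[0,0,0]]}' -1; python3 -m inch '{"slide":[[0,0,-0.03],[0,0,-0.08],[0,0,-0.15],[-0.02,0,-0.25],[-0.1,0,-0.35],[-0.3,0,-0.4],[-0.4,0,-0.4],[-0.4,0,-0.4]],"delta_rot":[[0,0,0],[0,0,0],[0,0,0],[0,0,0],[0,0,0],[0,0,0],[0,0,0],[0,0,0]]}'
python3 - <<'E'
from pots import *
c=snap('wrist','w8');snap('scene','s8')
a=cv2.imread('pics/w8.png');b=cv2.imread('pics/s8.png')[170:350,220:420]
cv2.imwrite('pics/c4.png',np.hstack([cv2.resize(a,(440,330)),cv2.resize(b,(360,330))]))
pots(c,{'a':REG['a']}); pots(snap('top','top8'),{'a':REG['a']})
E
```

```text
time_s: 21.65
position: [0.6094, -0.0226, 0.3468]
ee_rot: [-180.0, 0.0, -5.2]
force: [0.3, 0.1, -0.1]
gripper_width: 0.999
finger_force: 0.0
time_s: 22.45
position: [0.486, -0.0132, 0.4678]
ee_rot: [-179.6, 0.1, -5.2]
force: [1.1, -0.2, 1.2]
gripper_width: 0.998
finger_force: 0.0
a rim 976 [ 0.435  -0.2371] [0.0644 0.0778] 82.8
a crown 1878 [ 0.4852 -0.2423] [0.0561 0.038 ] 86.3 0.109
a lidtop 1216 [ 0.4605 -0.2397] [0.0581 0.0156] 82.4
a rim 77 [ 0.4323 -0.2379] [0.0617 0.073 ] 81.3
a crown 237 [ 0.4859 -0.2454] [0.0461 0.0299] 83.0 0.11
a lidtop 93 [ 0.4585 -0.2415] [0.057  0.0137] 82.5
```

View pics/c4.png

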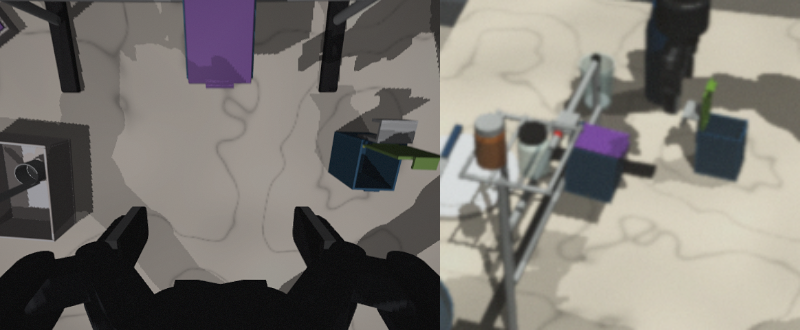

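Pot b hangs on the rail with its lid shut, and the ladle is still in the tub. On to lid a.

```bash
python3 -m inch '{"slide":[[0,0.05,0],[0.08,0.76,0],[0.1,0.76,0],[0.1,0.76,0],[0.1,0.76,0],[0.1,0.76,0],[0.1,0.76,0],[0.1,0.76,0]],"delta_rot":[[0,0,0.006],[0,0,0.006],[0,0,0.006],[0,0,0.006],[0,0,0.006],[0,0,0.006],[0,0,0.006],[0,0,0.006]]}' 1; python3 go.py .4975 -.246 .145 -7.3
```

```text
time_s: 23.4
position: [0.4994, -0.2424, 0.4663]
ee_rot: [179.9, 0.1, -7.5]
force: [0.2, 1.2, 0.2]
gripper_width: -0.0
finger_force: 0.0
t 23.4 grasp [ 0.4991 -0.2425  0.3113] rpy [ 1.799e+02  1.000e-01 -7.500e+00] slide [-0.004, 0.012, 0.554] rot [0.0002, 0.0002, -0.0006] dist 0.166
```

```bash
python3 -m inch '{"slide":[[0,0.012,0.1],[0,0.012,0.2],[0,0.012,0.3],[0,0.012,0.45],[0,0.012,0.554],[0,0.012,0.554],[0,0.012,0.554],[0,0.012,0.554]],"delta_rot":[[0,0,0],[0,0,0],[0,0,0],[0,0,0],[0,0,0],[0,0,0],[0,0,0],[0,0,0]]}'; 
python3 -m inch '{"slide":[[-0.05,0,0],[-0.08,0,0],[-0.11,0,0],[-0.14,0,0],[-0.17,0,0],[-0.20,0,0],[-0.215,0,0],[-0.215,0,0]],"delta_rot":[[0,0,0],[0,0,0],[0,0,0],[0,0,0],[0,0,0],[0,0,0],[0,0,0],[0,0,0]]}';python3 go.py .433 -.238 .107 -7.3
```

```text
time_s: 24.2
position: [0.4997, -0.2451, 0.3024]
ee_rot: [180.0, -0.2, -7.3]
force: [0.0, -0.2, -0.0]
gripper_width: 0.001
finger_force: 0.0
time_s: 25.0
position: [0.4341, -0.2368, 0.3006]
ee_rot: [-180.0, 0.0, -7.4]
force: [0.6, 0.9, -0.5]
gripper_width: 0.0
finger_force: 0.0
t 25.0 grasp [ 0.434  -0.2367  0.1456] rpy [-180.     0.    -7.4] slide [-0.003, 0.004, 0.129] rot [-0.0001, 0.0001, -0.0002] dist 0.039
```

```bash
python3 -m inch '{"slide":[[-0.01,0,0.03],[-0.01,0,0.06],[-0.01,0,0.09],[-0.01,0,0.1],[-0.01,0,0.11],[-0.01,0,0.115],[-0.01,0,0.12],[-0.01,0,0.126]],"delta_rot":[[0,0,0],[0,0,0],[0,0,0],[0,0,0],[0,0,0],[0,0,0],[0,0,0],[0,0,0]]}';python3 -m inch '{"slide":[[0,0,0],[0,0,-0.1],[0,0,-0.2],[0,0,-0.3],[0.1,0,-0.3],[0.2,-0.2,-0.3],[0.2,-0.3,-0.3],[0.2,-0.3,-0.3]],"delta_rot":[[0,0,0],[0,0,0],[0,0,0],[0,0,0],[0,0,0],[0,0,0],[0,0,0],[0,0,0]]}' -1
python3 - <<'E'
from pots import *
for n in('wrist','top'):
    c=snap(n,n[0]+'9'); pots(c,{'a':REG['a']}); W=cloud(c); x,y,z=W[...,0],W[...,1],W[...,2]
    hsv=cv2.cvtColor(c['color'],cv2.COLOR_RGB2HSV); H,S=hsv[...,0],hsv[...,1]
    m=(H>33)&(H<60)&(S>90)&(z<.2)&(x<.55)&(y<-.1)&(y>-.4); q=W[m]
    if len(q)>20:print('green',len(q),q.min(0).round(3),q.max(0).round(3), np.linalg.lstsq(np.c_[q[:,:2],np.ones(len(q))],q[:,2],rcond=None)[0].round(3),cv2.minAreaRect(q[:,:2].astype(np.float32)))
E
python3 go.py .438 -.239 .14 -7.3
```

```text
time_s: 25.8
position: [0.4314, -0.2373, 0.2648]
ee_rot: [-179.8, 0.0, -7.4]
force: [-15.9, 10.2, 60.7]
gripper_width: 0.001
finger_force: 30.3
time_s: 26.6
position: [0.5059, -0.1483, 0.3518]
ee_rot: [-179.9, 0.0, -6.7]
force: [0.6, -0.4, 0.5]
gripper_width: 0.998
finger_force: 0.0
a rim 730 [ 0.4385 -0.2128] [0.0127 0.0761] 82.8
a crown 3758 [ 0.4875 -0.2442] [0.0472 0.0309] 82.8 0.109
a lidtop 500 [ 0.5024 -0.1909] [0.0139 0.0213] 45.9
green 2972 [ 0.361 -0.317 -0.002] [ 0.511 -0.104  0.199] [0.329 0.317 0.024] ((0.44571322202682495, -0.22117063403129578), (0.2454124540090561, 0.08963286876678467), 44.62636947631836)
green 130 [ 0.392 -0.265  0.088] [ 0.438 -0.229  0.1  ] [0.052 0.074 0.091] ((0.4101923406124115, -0.25502198934555054), (0.022563522681593895, 0.05660038813948631), 50.63218307495117)
t 26.7 grasp [ 0.5032 -0.1537  0.1974] rpy [180.    0.   -7.2] slide [-0.18, 0.309, 0.191] rot [0.0001, 0.0001, 0.0004] dist 0.122
```

```bash
python3 -m inch '{"slide":[[-0.18,0.309,0],[-0.18,0.309,0],[-0.18,0.309,0],[-0.18,0.309,0.05],[-0.18,0.309,0.12],[-0.18,0.309,0.18],[-0.18,0.309,0.18],[-0.18,0.309,0.18]],"delta_rot":[[0,0,0],[0,0,0],[0,0,0],[0,0,0],[0,0,0],[0,0,0],[0,0,0],[0,0,0]]}';python3 go.py .439 -.238 .0747 -7.2; python3 - <<'E'
from h import *
W=cloud(load('w9')); c=load('w9'); x,y,z=W[...,0],W[...,1],W[...,2]
hsv=cv2.cvtColor(c['color'],cv2.COLOR_RGB2HSV); H,S=hsv[...,0],hsv[...,1]
m=(H>30)&(H<65)&(S>100)&(z<.12)&(z>.08)&(x>.385)&(x<.5)&(y<-.2)&(y>-.28); q=W[m]
print(len(q),q.min(0).round(3),q.max(0).round(3), np.linalg.lstsq(np.c_[q[:,:2],np.ones(len(q))],q[:,2],rcond=None)[0].round(3))
E
```

```text
time_s: 27.5
position: [0.4376, -0.2397, 0.2982]
ee_rot: [180.0, 0.1, -7.3]
force: [0.2, -0.6, -0.2]
gripper_width: 0.998
finger_force: 0.0
t 27.5 grasp [ 0.4374 -0.2397  0.1432] rpy [ 1.8e+02  1.0e-01 -7.3e+00] slide [0.004, -0.006, 0.228] rot [0.0, 0.0002, -0.0003] dist 0.069
2811 [ 0.39  -0.269  0.09 ] [ 0.468 -0.205  0.095] [-0.003  0.002  0.094]
```

Lid a is flat at z 0.09–0.095, so it is shut. Grasp it and lift.

```bash
python3 -m inch '{"slide":[[0.004,-0.006,0.02],[0.004,-0.006,0.06],[0.004,-0.006,0.1],[0.004,-0.006,0.15],[0.004,-0.006,0.2],[0.004,-0.006,0.228],[0.004,-0.006,0.228],[0.004,-0.006,0.228]],"delta_rot":[[0,0,0],[0,0,0],[0,0,0],[0,0,0],[0,0,0],[0,0,0],[0,0,0],[0,0,0]]}'; python3 -m inch '{"slide":[[0,0,0],[0,0,0],[0,0,0],[0,0,0],[0,0,0],[0,0,0],[0,0,0],[0,0,0]],"delta_rot":[[0,0,0],[0,0,0],[0,0,0],[0,0,0],[0,0,0],[0,0,0],[0,0,0],[0,0,0]]}' 1 40; python3 -m inch '{"slide":[[0,0,-0.05],[0,0,-0.15],[0,0,-0.28],[0,0,-0.4],[0,0,-0.5],[0,0,-0.55],[0,0,-0.55],[0,0,-0.55]],"delta_rot":[[0,0,0],[0,0,0],[0,0,0],[0,0,0],[0,0,0],[0,0,0],[0,0,0],[0,0,0]]}'; python3 - <<'E'
from h import *
c=snap('top','top10'); W=cloud(c);x,y,z=W[...,0],W[...,1],W[...,2]
hsv=cv2.cvtColor(c['color'],cv2.COLOR_RGB2HSV); H,S=hsv[...,0],hsv[...,1]
m=(H>130)&(H<160)&(S>90)&(z>.15)&(z<.25)&(x<.68)&(y<.1)&(y>-.2); q=W[m]
print('lid b hung',len(q),q.mean(0),cv2.minAreaRect(q[:,:2].astype(np.float32)))
E
python3 go.py .535 -.12 .24 -5.2
```

```text
time_s: 28.3
position: [0.4388, -0.2386, 0.2303]
ee_rot: [180.0, 0.0, -7.4]
force: [-0.2, -0.7, 0.0]
gripper_width: 0.999
finger_force: 0.0
time_s: 29.1
position: [0.4391, -0.2386, 0.2311]
ee_rot: [180.0, -0.1, -7.3]
force: [-1.4, 0.3, 5.2]
gripper_width: 0.718
finger_force: 43.7
time_s: 29.9
position: [0.4386, -0.2376, 0.3943]
ee_rot: [-180.0, 0.1, -7.3]
force: [0.1, 0.3, -2.7]
gripper_width: 0.719
finger_force: 45.4
lid b hung 770 [ 0.59987623 -0.0224329   0.20205043] ((0.35203129053115845, -0.011679209768772125), (0.05877698212862015, 0.5842815637588501), 87.31139373779297)
t 29.95 grasp [ 0.4381 -0.2374  0.2389] rpy [-1.8e+02  1.0e-01 -7.3e+00] slide [0.269, -0.43, -0.004] rot [-0.0001, 0.0004, -0.0059] dist 0.152
```

```bash
python3 -m inch '{"slide":[[0.03,-0.05,0],[0.08,-0.13,0],[0.13,-0.21,0],[0.18,-0.29,0],[0.23,-0.37,0],[0.269,-0.43,0],[0.269,-0.43,0],[0.269,-0.43,0]],"delta_rot":[[0,0,0],[0,0,-0.006],[0,0,-0.006],[0,0,-0.006],[0,0,-0.006],[0,0,-0.006],[0,0,-0.006],[0,0,-0.006]]}'; python3 go.py .6021 -.1196 .236 -5.2
```

```text
time_s: 30.75
position: [0.5355, -0.1201, 0.3945]
ee_rot: [179.9, 0.1, -5.1]
force: [-0.6, -0.2, -2.1]
gripper_width: 0.719
finger_force: 45.3
t 30.75 grasp [ 0.5352 -0.1202  0.2395] rpy [ 1.799e+02  1.000e-01 -5.100e+00] slide [0.221, -0.021, 0.011] rot [0.0002, 0.0003, 0.0002] dist 0.067
```

```bash
python3 -m inch '{"slide":[[0.04,-0.005,0],[0.08,-0.01,0],[0.12,-0.01,0.01],[0.16,-0.02,0.01],[0.2,-0.02,0.01],[0.221,-0.021,0.01],[0.221,-0.021,0.01],[0.221,-0.021,0.01]],"delta_rot":[[0,0,0],[0,0,0],[0,0,0],[0,0,0],[0,0,0],[0,0,0],[0,0,0],[0,0,0]]}'; python3 - <<'E'
from h import *
c=snap('wrist','w11'); W=cloud(c); x,y,z=W[...,0],W[...,1],W[...,2]
hsv=cv2.cvtColor(c['color'],cv2.COLOR_RGB2HSV); s=hsv[...,1]<50
q=W[(z>.266)&(z<.276)&(x>.56)&(x<.7)&(y>-.144)&(y<-.104)&s]; print('crown',len(q),np.percentile(q,[1,50,99],axis=0).round(4))
q=W[(z>.266)&(z<.276)&(x>.645)&(x<.66)&(y>-.18)&(y<-.07)&s]; print('crown y',np.percentile(q[:,1],[1,50,99]).round(4))
q=W[(z>.212)&(z<.228)&(x>.635)&(x<.69)]
for a in (-.19,-.175,-.16,-.08,-.06,.02):
    t=q[abs(q[:,1]-a)<.004]; print(a,len(t),np.percentile(t[:,0],[1,50,99]).round(4) if len(t) else '')
E
python3 go.py .6021 -.1196 .1915 -5.2
```

```text
time_s: 31.55
position: [0.6018, -0.1206, 0.3923]
ee_rot: [180.0, 0.0, -5.2]
force: [-0.2, 0.5, -2.4]
gripper_width: 0.718
finger_force: 45.3
crown 17449 [[ 0.635  -0.1436  0.269 ]
 [ 0.6514 -0.1241  0.2706]
 [ 0.6658 -0.1044  0.2721]]
crown y [-0.1469 -0.1245 -0.1016]
-0.19 620 [0.6441 0.6505 0.6559]
-0.175 635 [0.6452 0.6518 0.6573]
-0.16 295 [0.6465 0.6523 0.6579]
-0.08 614 [0.6539 0.6603 0.6655]
-0.06 623 [0.655  0.6619 0.6672]
0.02 0 
t 31.6 grasp [ 0.6015 -0.1206  0.2373] rpy [-180.     0.    -5.2] slide [0.002, -0.004, 0.153] rot [-0.0, 0.0001, -0.0] dist 0.046
```

```bash
python3 -m inch '{"slide":[[0.002,0,0],[0.002,0,0.03],[0.002,0,0.06],[0.002,0,0.09],[0.002,0,0.12],[0.002,0,0.14],[0.002,0,0.153],[0.002,0,0.153]],"delta_rot":[[0,0,0],[0,0,0],[0,0,0],[0,0,0],[0,0,0],[0,0,0],[0,0,0],[0,0,0]]}';python3 -m inch '{"slide":[[0,0,0],[0,0,0],[0,0,0],[0,0,0],[0,0,0],[0,0,0],[0,0,0],[0,0,0]],"delta_rot":[[0,0,0],[0,0,0],[0,0,0],[0,0,0],[0,0,0],[0,0,0],[0,0,0],[0,0,0]]}' -1; python3 -m inch '{"slide":[[0,0,-0.03],[0,0,-0.08],[0,0,-0.15],[-0.02,0,-0.25],[-0.1,0,-0.35],[-0.25,0,-0.4],[-0.25,0,-0.4],[-0.25,0,-0.4]],"delta_rot":[[0,0,0],[0,0,0],[0,0,0],[0,0,0],[0,0,0],[0,0,0],[0,0,0],[0,0,0]]}'
python3 - <<'E'
from h import *
c=snap('wrist','w12');snap('scene','s12')
a=cv2.imread('pics/w12.png');b=cv2.imread('pics/s12.png')[170:350,220:420]
cv2.imwrite('pics/c5.png',np.hstack([cv2.resize(a,(440,330)),cv2.resize(b,(360,330))]))
E
python3 go.py .62 -.21 .3 -5.2
```

```text
time_s: 32.4
position: [0.6026, -0.1205, 0.3463]
ee_rot: [-180.0, 0.0, -5.2]
force: [0.2, 0.2, -2.6]
gripper_width: 0.719
finger_force: 45.4
time_s: 33.2
position: [0.6026, -0.1204, 0.3465]
ee_rot: [180.0, 0.0, -5.2]
force: [-0.4, -0.9, 0.4]
gripper_width: 1.001
finger_force: 0.0
time_s: 34.0
position: [0.5274, -0.1139, 0.4682]
ee_rot: [-179.8, -0.2, -5.2]
force: [-0.6, 0.6, -0.7]
gripper_width: 0.999
finger_force: 0.0
t 34.1 grasp [ 0.5286 -0.1133  0.312 ] rpy [-1.8e+02 -1.0e-01 -5.1e+00] slide [0.333, 0.294, 0.04] rot [-0.0, -0.0002, 0.0002] dist 0.134
```

View pics/c5.png

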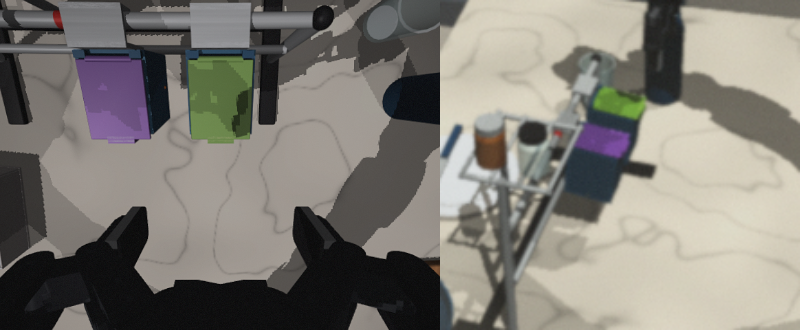

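Both pots hang with lids shut; the red band is just left of the purple hook at (60,18). Next, put the closed fingers beside pot a's -y wall and push.

```bash
python3 go.py .62 -.182 .3 -5.1; python3 -m inch '{"slide":[[0.32,0.2,0],[0.32,0.2,0],[0.32,0.2,0],[0.32,0.2,0],[0.32,0.2,0],[0.32,0.2,0],[0.32,0.2,0],[0.32,0.2,0]],"delta_rot":[[0,0,0],[0,0,0],[0,0,0],[0,0,0],[0,0,0],[0,0,0],[0,0,0],[0,0,0]]}' 1 60; python3 go.py .62 -.179 .193 -5.1
```

```text
t 34.1 grasp [ 0.5286 -0.1133  0.312 ] rpy [-1.8e+02 -1.0e-01 -5.1e+00] slide [0.324, 0.201, 0.04] rot [-0.0, -0.0002, -0.0001] dist 0.115
time_s: 34.9
position: [0.6178, -0.1814, 0.4668]
ee_rot: [-180.0, -0.0, -5.1]
force: [0.0, -0.3, 0.1]
gripper_width: 0.001
finger_force: 0.0
t 34.9 grasp [ 0.6179 -0.1812  0.3118] rpy [-180.    -0.    -5.1] slide [0.006, -0.008, 0.396] rot [-0.0001, -0.0001, -0.0001] dist 0.119
```

```bash
python3 -m inch '{"slide":[[0.006,-0.005,0.06],[0.006,-0.005,0.12],[0.006,-0.005,0.2],[0.006,-0.005,0.27],[0.006,-0.005,0.34],[0.006,-0.005,0.39],[0.006,-0.005,0.396],[0.006,-0.005,0.396]],"delta_rot":[[0,0,0],[0,0,0],[0,0,0],[0,0,0],[0,0,0],[0,0,0],[0,0,0],[0,0,0]]}'; python3 -m inch '{"slide":[[0,-0.025,0],[0,-0.05,0],[0,-0.07,0],[0,-0.09,0],[0,-0.11,0],[0,-0.13,0],[0,-0.15,0],[0,-0.17,0]],"delta_rot":[[0,0,0],[0,0,0],[0,0,0],[0,0,0],[0,0,0],[0,0,0],[0,0,0],[0,0,0]]}'; python3 - <<'E'
from h import *
snap('wrist','w13')
E
python3 go.py .634 -.013 .193 -5.1
```

```text
time_s: 35.7
position: [0.6201, -0.1807, 0.348]
ee_rot: [180.0, -0.0, -5.2]
force: [0.2, -0.5, -0.0]
gripper_width: 0.0
finger_force: 0.0
time_s: 36.5
position: [0.6242, -0.1321, 0.3493]
ee_rot: [179.8, -0.1, -5.3]
force: [-2.5, -9.2, 4.7]
gripper_width: 0.001
finger_force: 0.0
t 36.55 grasp [ 0.6247 -0.1313  0.1941] rpy [ 1.798e+02 -1.000e-01 -5.300e+00] slide [-0.004, -0.394, 0.003] rot [0.0004, -0.0003, -0.0004] dist 0.118
```

View pics/w13.png

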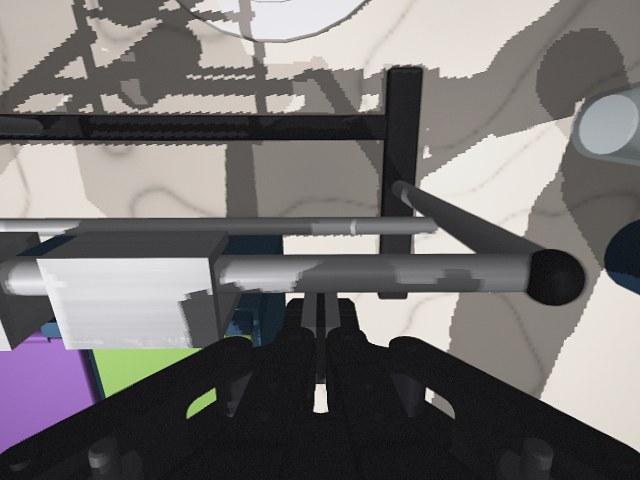

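```bash
python3 -m inch '{"slide":[[0,-0.02,0],[0,-0.04,0],[0,-0.06,0],[0,-0.08,0],[0,-0.1,0],[0,-0.12,0],[0,-0.14,0],[0,-0.16,0]],"delta_rot":[[0,0,0],[0,0,0],[0,0,0],[0,0,0],[0,0,0],[0,0,0],[0,0,0],[0,0,0]]}'; python3 -m inch '{"slide":[[0,-0.02,0],[0,-0.04,0],[0,-0.06,0],[0,-0.08,0],[0,-0.1,0],[0,-0.12,0],[0,-0.14,0],[0,-0.16,0]],"delta_rot":[[0,0,0],[0,0,0],[0,0,0],[0,0,0],[0,0,0],[0,0,0],[0,0,0],[0,0,0]]}'; python3 - <<'E'
from h import *
snap('wrist','w14')
E
python3 go.py .634 -.013 .193 -5.1
```

```text
time_s: 37.35
position: [0.6284, -0.0846, 0.3493]
ee_rot: [179.8, -0.1, -5.4]
force: [-3.0, -9.5, 5.3]
gripper_width: 0.004
finger_force: 0.0
time_s: 38.15
position: [0.6328, -0.0369, 0.3492]
ee_rot: [179.8, -0.1, -5.4]
force: [-3.7, -9.7, 5.4]
gripper_width: -0.002
finger_force: 0.0
t 38.2 grasp [ 0.6331 -0.036   0.1941] rpy [ 1.799e+02 -1.000e-01 -5.300e+00] slide [-0.004, -0.075, 0.003] rot [0.0004, -0.0002, -0.0005] dist 0.023
```

View pics/w14.png

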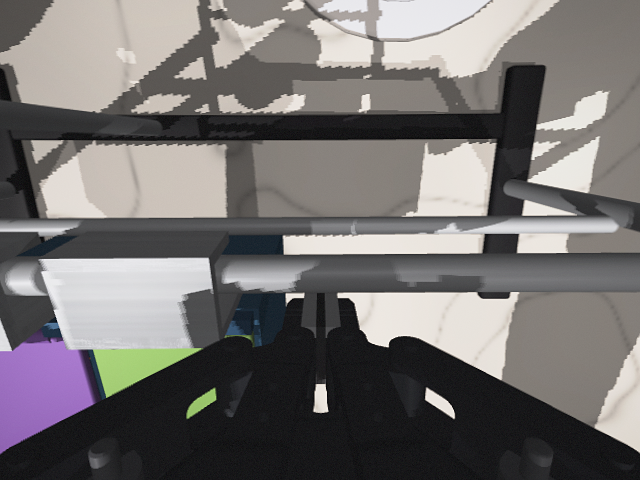

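```bash
python3 -m inch '{"slide":[[0,-0.02,0],[0,-0.04,0],[0,-0.06,0],[0,-0.08,0],[0,-0.09,0],[0,-0.1,0],[0,-0.105,0],[0,-0.11,0]],"delta_rot":[[0,0,0],[0,0,0],[0,0,0],[0,0,0],[0,0,0],[0,0,0],[0,0,0],[0,0,0]]}'; cat > chk.py <<'E'
from h import *
import sys
c=snap('wrist',sys.argv[1]); W=cloud(c); x,y,z=W[...,0],W[...,1],W[...,2]
hsv=cv2.cvtColor(c['color'],cv2.COLOR_RGB2HSV); H,S=hsv[...,0],hsv[...,1]
m=(z>.2225)&(z<.232)&(x>.63)&(x<.70)&(S<60); q=W[m]
# crowns: split along y
if len(q):
    h,e=np.histogram(q[:,1],bins=np.arange(-.15,.2,.004)); print([(round(float(a),3),int(n)) for a,n in zip(e,h) if n>30])
r=W[((H<6)|(H>174))&(S>120)&(z>.2)&(z<.24)]; print('red',len(r),r.mean(0).round(4) if len(r) else '')
for nm,a,b in(('purple',130,160),('green',33,60)):
    q=W[(H>a)&(H<b)&(S>90)&(z>.17)&(z<.23)&(x>.54)&(x<.68)]
    if len(q)>20: print(nm,len(q),[np.round(t,4) for t in cv2.minAreaRect(q[:,:2].astype(np.float32))],'zrange',np.percentile(q[:,2],[2,98]).round(3),'plane',np.linalg.lstsq(np.c_[q[:,:2],np.ones(len(q))],q[:,2],rcond=None)[0].round(3))
E
python3 chk.py w15; python3 go.py .63 -.05 .193 -5.1
```

```text
time_s: 39.0
position: [0.6357, -0.0042, 0.3492]
ee_rot: [179.8, -0.1, -5.4]
force: [-3.6, -10.0, 6.3]
gripper_width: 0.003
finger_force: 0.0
[(-0.042, 110), (-0.038, 237), (-0.034, 384), (-0.03, 545), (-0.026, 322), (-0.022, 136), (-0.018, 258), (-0.014, 265), (-0.01, 309), (-0.006, 94), (-0.002, 391), (0.002, 259), (0.006, 212), (0.01, 48), (0.014, 568), (0.018, 516), (0.022, 1286), (0.026, 1539), (0.03, 1337), (0.034, 1246), (0.038, 1226), (0.042, 1235), (0.046, 1223), (0.05, 1245), (0.054, 1262), (0.058, 1231), (0.062, 1291), (0.066, 1087), (0.07, 61), (0.082, 66), (0.086, 157)]
red 1332 [ 6.683e-01 -4.000e-04  2.194e-01]
purple 7837 [array([0.6341, 0.0662]), array([0.0471, 0.1376]), np.float64(12.2194)] zrange [0.2   0.205] plane [ 0.096 -0.01   0.144]
green 3068 [array([0.627 , 0.0463]), array([0.0403, 0.0713]), np.float64(12.8787)] zrange [0.201 0.205] plane [ 0.161 -0.072  0.106]
t 39.05 grasp [ 0.6359 -0.0045  0.1942] rpy [ 1.798e+02 -1.000e-01 -5.300e+00] slide [-0.005, 0.154, 0.004] rot [0.0005, -0.0002, -0.0007] dist 0.046
```

```bash
python3 -m inch '{"slide":[[0,0.02,0],[0,0.05,0],[0,0.1,0],[0,0.15,0],[0,0.15,-0.1],[0,0.15,-0.2],[0,0.15,-0.3],[0,0.15,-0.4]],"delta_rot":[[0,0,0],[0,0,0],[0,0,0],[0,0,0],[0,0,0],[0,0,0],[0,0,0],[0,0,0]]}';python3 -m inch '{"slide":[[-0.1,0,0],[-0.25,0,0],[-0.4,0,0],[-0.4,-0.2,0],[-0.4,-0.3,0],[-0.4,-0.3,0],[-0.4,-0.3,0],[-0.4,-0.3,0]],"delta_rot":[[0,0,0],[0,0,0],[0,0,0],[0,0,0],[0,0,0],[0,0,0],[0,0,0],[0,0,0]]}'; python3 chk.py w16; python3 - <<'E'
from h import *
a=cv2.imread('pics/w16.png');c=snap('scene','s16');b=cv2.imread('pics/s16.png')[170:440,200:440]
snap('top','top16')
cv2.imwrite('pics/c6.png',np.hstack([cv2.resize(a,(440,330)),cv2.resize(b,(293,330))]))
E
```

```text
time_s: 39.85
position: [0.6318, -0.0477, 0.4689]
ee_rot: [-180.0, 0.0, -5.3]
force: [0.5, 1.0, -0.3]
gripper_width: -0.003
finger_force: 0.0
time_s: 40.65
position: [0.5208, 0.0524, 0.4677]
ee_rot: [180.0, -0.0, -5.3]
force: [0.4, 0.1, 0.2]
gripper_width: -0.0
finger_force: 0.0
[(0.026, 134), (0.03, 136), (0.034, 129), (0.038, 122), (0.042, 132), (0.046, 129), (0.05, 124), (0.054, 127), (0.058, 126), (0.062, 116), (0.066, 127), (0.07, 41), (0.086, 118), (0.09, 130), (0.094, 139), (0.098, 137), (0.102, 139), (0.106, 130), (0.11, 67), (0.126, 125), (0.13, 74)]
red 0 
purple 9358 [array([0.615 , 0.1151]), array([0.0602, 0.0813]), np.float64(85.0056)] zrange [0.198 0.206] plane [ 0.095 -0.006  0.144]
green 11991 [array([0.6076, 0.0527]), array([0.0585, 0.078 ]), np.float64(85.0441)] zrange [0.198 0.206] plane [ 0.096 -0.01   0.144]
```

View pics/c6.png

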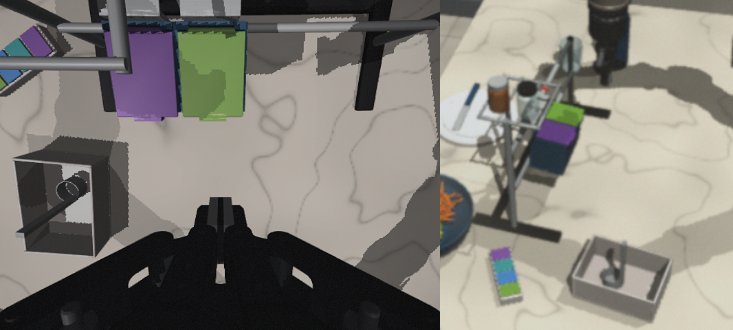

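Both pots hang past the band at about 47 mm and 109 mm. Their lids lie flush with the 0.1 rad lean, the ladle is in the tub, and the arm is clear.

```bash
python3 -c "
from workcell import ctrl
print(ctrl.sign_off())"
```

```text
the job is handed in; nothing more can be done
None
```

Job handed in at about 41 s, with no verdict shown: the green and purple pots (teal absent) hang with lids shut, hooks about 47 mm and 109 mm past the red band, the ladle is in the tub, and the arm is clear.

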